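# Roll the brass forming bar into the vee clamp

### The arm

A 6-joint arm with a two-finger parallel gripper is mounted at the origin on the work surface. World frame = base frame: x ahead of the robot, y to its left, z up, the work surface at z = 0. Lengths are in m, angles in rad, forces in N, time in s.
With the tool pointing down it reaches from about 0.375 to 0.9 m from the base axis. Payload 3.1 kg.
Tool frame: the origin (TCP) lies at the centre of the arm's flange, where the gripper is bolted on; the fingertips stand tip_reach ahead of it and the grasp point (between the pads) lies 164 mm ahead of it (tip_reach is the distance from the TCP to the fingertips, in m); z points along the fingers, y is the direction in which the jaws open and shut (so a half turn about z gives the same grasp; the last joint's range is limited). The gripper opens to 87 mm and grips with 3 to 60 N. Pads are 19 mm wide; open, the fingers measure 117 mm over their backs; the gripper's body (75 mm by 190 mm) begins 51 mm behind the grasp point.
Start: joints at [1.087, 0.527, 1.433, -0, 1.181, -0.178], TCP at [0.188, 0.596, 0.405] pointing down, gripper open.
Joint ranges: [-3.08, 3.08], [-0.75, 2.2], [0.22, 2.44], [-1.43, 4.57], [0, 2.65], [-2.85, 2.85]. Speed limits (rad/s): [2.79, 2.79, 3.14, 3.14, 3.14, 3.14].

### API

Orientations are given as a unit quaternion [x, y, z, w].
In Python, from rig import get_obs, camera, hand_in, tip_reach gives the robot as it stands. The module is installed in compiled form; this text tells all that it offers.
- The arm moves only by the tool servo_tool, never from a script. Its argument "steps" is one flat list of numbers, 5 for each row, row after row: the finger opening in m, from 0 to 0.087, then the shift along the tool's x, y, z in m, then the turn about the tool's z in rad. A call has 1 to 12 rows; each row is the pose to reach, as a shift and turn from the pose commanded when the call began, along the tool's axes at that moment; what a row does not reach only later rows make up. A row lasts 1/8 s, in which the tool goes at most 62.5 mm and 10.7 degrees, less where a joint would pass 70% of its speed; a pose out of reach is approached as far as the arm can. A call with a gripper value outside its range is refused whole. The fingers move at their own pace and stop on an object; "force" is the grip in N (left out, the last holds). Time passes only in rows, so rows that repeat a pose let the fingers close. It gives the time, the measured TCP pose, the force and the opening at its end, in the units of the state.
- get_obs(): the state, without advancing time (a new reading comes with each control period).
- camera(name): name is "scene" or "top"; returns a dict with "pixels" (384x512x3 uint8, blue, green, red), "vertical_fov" (degrees; the focal length in pixels is half the picture's height over the tangent of half this angle, whatever the lens; pixels are square), "cx", "cy" (the principal point, pixels), "D" ([k1, k2, p1, p2, k3] as OpenCV has them; the pictures are not rectified), "T" (4x4, takes a point from camera to world coordinates). Camera axes: x right, y up, looking along -z (the intrinsics and any distortion apply to the point x, -y, -z); pixel columns grow to the right and rows downward; lengths in m; the calibration is good to about 2 mm. A picture is of the moment at which its call begins. There is no depth.
- hand_in(): hands the job in, once; it reports no verdict.
The state is a dict: "time": time; "q": joint angles; "joint_velocities": joint speeds; "joint_torque": joint torques, N m; "position": TCP position; "tool_rot": TCP orientation; "ft_force": force on the tool from outside, world axes, zero at the start; "moment": the same for the moment, N m; "grip_width": finger opening in m.
Only numpy, scipy, OpenCV 4.12 (cv2) and the standard library are available. Lean on these libraries where they do the work, as an engineer would, in place of code of your own. Each camera call takes 0.05 s, during which the arm holds its last target.

### The job

At the goldsmith's bench, draw the brass bar out of its rack by the end that sticks out, lay it on the two-saddle rest and let go, then take it round the middle and set it free in the loading dip at the top of the ramp. Nudge it over the crest so that it rolls down by itself and settles in the vee, untouched, and only then press the red clamp knob down until the foot bears on the bar. Do not drop the bar on the bench, and leave the steel bar, jar and blue case where they are.

Things in the scene. Friction and masses are not known exactly. Their poses are not given: they have to be found in the camera images.
- brass_bar: the bar to work on: plain polished brass-yellow round bar, diameter 30, length 150, about 0.22 kg. Origin at its centre; its own x axis is the bar's axis (ends alike; y and z turn as it rolls). It starts lying level in one of the rack's two bays, 55 mm of its end sticking out of the rack's open front, its axis 40 mm above the bench
- steel_bar: bystander: same size and frame as the brass bar but steel grey, about 0.26 kg, in the other bay, likewise sticking out 55 mm; leave it alone
- rack: fixed dark wooden rack, 100 (x) by 136 (y) by 69 high, roofed. Origin: centre of its underside; its -x face is the open front. Two tunnels along x at y = +40 and -40 mm, each 38 wide, 36 high, floor 25 above the bench, shut at the back; the bars' ends stick out free at the front. Which bay holds brass varies; rack and fixture may swap sides of the bench
- rest: fixed low wooden rest: base 86 (x) by 50 (y) by 8 high with two narrow cork-topped saddles at x = +28 and -28 mm, each 10 thick along x, 26 wide across y, with a shallow notch (flanks 20 degrees). A bar lies in the notches along the rest's x axis, overhanging both saddles. Origin at the centre of its underside, x along the bar
- rest_seat (a point): where the centre of a bar lies when it rests centred on the saddles, 52 mm above the bench; axes as the rest's
- fixture: fixed vee fixture with roll-in ramp. Origin on the bench under the vee. A bar lies along its y and rolls along its +x on two aluminium rails, each 14 wide, at y = +45 and -45 (free gap 76 between). Grey base x -160 to 65, y -104 to 104, 10 high. Grey end fences, inner faces at y = +84 and -84, 86 high beside the dip, sloping to 60
- dip_seat (a point): centre of a bar at rest in the loading dip: fixture x = -113, 74 above the bench; axes as the fixture's (bar along y). Rails there: lowest at x = -115, 58 high; behind, 25 degrees up to x = -145, 72 high; ahead, 8 degrees up to the crest at x = -99, 60 high. Pushed about 18 mm along +x (under 2 N) the bar passes the crest and rolls away by itself
- vee_seat (a point): centre of a seated bar: fixture x = 0, 43 mm above the bench; axes as the fixture's (bar along y). The ramp falls from the crest to x = -20, 42 high; then a steel 90 degree vee, lowest line at x = 0, 22 high, far flank up to x = 42. A dark portal bridges it (beam x -12 to 12, 84 to 98 high, pillars at y = +97, -97), so it cannot be loaded from above
- clamp_knob (a point): centre of the flat top of the red clamp knob, diameter 42; 148 mm above the bench when fully up, straight above the vee; axes as the fixture's
- clamp (a joint): how far the clamp is pressed down, in m: 0 fully up, 0.030 its stop with no bar; the foot meets a seated bar at 0.022. Starts at 0 to 0.005. It slides stiffly (about 6 N) and stays where it is left
- jar: bystander: amber jar, diameter 60, 85 high, just beyond the rest, origin at the centre of its underside
- ring_case: bystander: blue case 50 by 75 by 30 high on the far side of the bench, beyond the jar, origin at the centre of its underside
Not all that is in view belongs to the job. Of the things that look like the brass_bar, the smallest one is meant. Leave any pink or turquoise look-alike of the rest alone.

How it is judged:
On the way, in this order (a step that is already met when the one before it is completed fails the run):
1. the brass bar lies on the two-saddle rest, let go (distance between brass_bar and rest_seat below 0.03 m and z of brass_bar in the frame of rest_seat below 0.004 m and angle between the x axis of brass_bar and the x axis of rest, either way round below 0.12 rad and contact force between the fingers and brass_bar below 0.1 N), for 0.1 s.
2. the brass bar lies in the loading dip, let go, with the clamp still up (x of brass_bar in the frame of dip_seat between -0.008 and 0.008 m and z of brass_bar in the frame of dip_seat below 0.005 m and angle between the x axis of brass_bar and the y axis of fixture, either way round below 0.15 rad and contact force between the fingers and brass_bar below 0.1 N and value of joint clamp below 0.012 m), for 0.1 s.
3. the brass bar has rolled into the vee and lies there centred, untouched, with the clamp still up (distance between brass_bar and vee_seat below 0.012 m and x of brass_bar in the frame of vee_seat between -0.003 and 0.003 m and angle between the x axis of brass_bar and the y axis of fixture, either way round below 0.04 rad and linear speed of brass_bar below 0.02 m/s and contact force between the fingers and brass_bar below 0.1 N and value of joint clamp below 0.012 m), for 0.2 s.
At the end, for the whole second after the job is handed in: the brass bar lies at rest in the vee, its centre within 3 mm of the vee's middle plane and 12 mm of the vee seat, square to it within 0.04 rad, and the clamp is pressed down at least 20 mm, so that its foot is on the bar (distance between brass_bar and vee_seat below 0.012 m and x of brass_bar in the frame of vee_seat between -0.003 and 0.003 m and angle between the x axis of brass_bar and the y axis of fixture, either way round below 0.04 rad and linear speed of brass_bar below 0.02 m/s and value of joint clamp above 0.02 m); the robot touches nothing.
It fails at once if the brass bar is dropped to the bench (height (world z) of brass_bar below 0.028 m).
It fails at once if the fingers touch the bar on the lower part of the ramp or in the vee (it must roll there by itself) (horizontal distance between brass_bar and vee_seat below 0.05 m and z of brass_bar in the frame of vee_seat below 0.03 m and contact force between the fingers and brass_bar above 0.5 N).
It fails at once if the steel bar is disturbed (distance of steel_bar from where it was at the start of the episode above 0.015 m).
It fails at once if the jar or the blue case is disturbed (distance of any of jar, ring_case from where it was at the start of the episode above 0.02 m).
It also fails if it takes over 61 s, if anything falls off the work surface, if the arm or the gripper's body presses on something with over 40 N, if the wrist force passes 120 N, or if a joint passes its speed limit or range.

## Working session

There is one attempt and no reset: what is moved stays moved. The work goes in short steps, Python scripts to look and compute and a tool call to move; the robot and the scene stay as the last step left them, time stands still between calls to the robot, and variables do not carry over. Pictures are saved under pics/ and viewed, and the job is handed in when it is done.

Besides the shell and the picture viewer there is one more tool, called after "Emit:" as name(argument=value, ...) on one line, values as JSON. servo_tool: Moves the arm, as the interface text tells. Its arguments: {"type":"object","properties":{"steps":{"type":"array"},"force":{"type":"number"}},"required":["steps"]}

```bash
mkdir -p pics
cat > h.py <<'E'
import numpy as np, cv2, pickle
from rig import get_obs, camera, hand_in, tip_reach
def K(c):
    f=192/np.tan(np.radians(c["vertical_fov"])/2)
    return np.array([[f,0,c["cx"]],[0,f,c["cy"]],[0,0,1.]])
def proj(c,P):
    P=np.atleast_2d(np.array(P,float)); T=c["T"]
    q=(P-T[:3,3])@T[:3,:3]; q=q*[1,-1,-1]
    return cv2.projectPoints(q,np.zeros(3),np.zeros(3),K(c),np.array(c["D"],float))[0][:,0]
def unproj(c,uv,z):
    uv=np.array(uv,float).reshape(-1,1,2)
    n=cv2.undistortPoints(uv,K(c),np.array(c["D"],float))[:,0]
    d=np.c_[n[:,0],-n[:,1],-np.ones(len(n))]@np.array(c["T"])[:3,:3].T
    o=np.array(c["T"])[:3,3]; s=(np.array(z)-o[2])/d[:,2]
    return o+d*s[:,None]
def shot(n,tag):
    c=camera(n); c={k:(np.array(v) if k in("T","pixels","D") else v) for k,v in c.items()}
    cv2.imwrite(f"pics/{tag}.png",c["pixels"]); pickle.dump(c,open(f"pics/{tag}.pkl","wb")); return c
def load(t): return pickle.load(open(f"pics/{t}.pkl","rb"))
def crop(t,x0,y0,x1,y1,s,out):
    im=cv2.imread(f"pics/{t}.png")[y0:y1,x0:x1]
    cv2.imwrite(f"pics/{out}.png",cv2.resize(im,None,fx=s,fy=s,interpolation=cv2.INTER_CUBIC))
E
python3 - <<'E'
from h import *
for n in("top","scene"):
    c=shot(n,n+"0"); print(n,c["vertical_fov"],c["cx"],c["cy"],c["D"],c["T"].round(3).tolist())
print(get_obs(), tip_reach() if callable(tip_reach) else tip_reach)
E
```

```text
top 51.26507867468124 256.88413551675154 190.9176711047434 [-0.05456989  0.          0.          0.          0.        ] [[0.0, 0.997, -0.071, 0.506], [-1.0, 0.001, 0.009, -0.078], [0.009, 0.071, 0.997, 1.105], [0.0, 0.0, 0.0, 1.0]]
scene 50.11318860736612 254.24509373092596 197.3721212441834 [-0.12961706  0.          0.          0.          0.        ] [[0.681, -0.495, 0.54, 1.224], [0.732, 0.441, -0.519, -0.74], [0.019, 0.749, 0.663, 0.909], [0.0, 0.0, 0.0, 1.0]]
{'time': 0.1, 'q': array([ 1.08649030e+00,  5.28374797e-01,  1.43377871e+00, -1.19426192e-06,
        1.18140687e+00, -1.78478052e-01]), 'joint_velocities': array([ 0.00072386, -0.001916  , -0.00458843,  0.00048565,  0.00088153,
        0.00133538]), 'joint_torque': array([-2.30919604e-04, -4.40984988e+01, -1.77149767e+01,  6.34672749e-02,
        5.33650769e-02, -4.56488181e-05]), 'position': array([0.18798843, 0.59573174, 0.40386672]), 'tool_rot': array([ 1.52318460e-01,  9.88330976e-01, -9.30511891e-04, -3.19587449e-04]), 'ft_force': array([-0.00918449,  0.29013985,  0.15284672]), 'moment': array([ 0.02356183, -0.01504928,  0.02113931]), 'grip_width': 0.0872206800104864} 0.1822
```

View pics/top0.png

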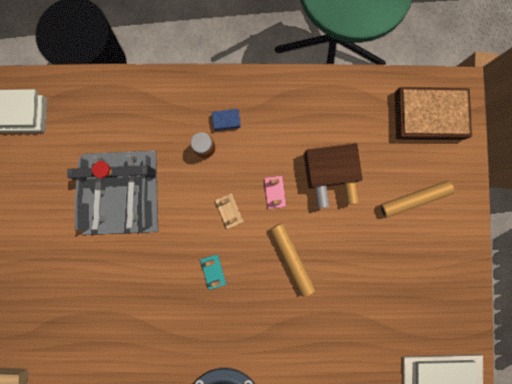

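View pics/scene0.png

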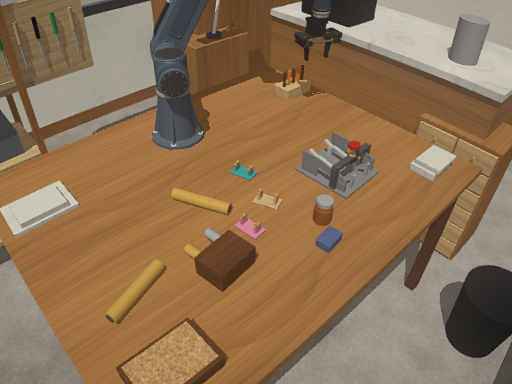

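The top view shows the fixture on the left at (117,190) with its knob at (101,170). The plain wooden rest is at (229,211), and the rack is at (333,165) with the steel bar at (322,197) and the brass bar at (351,193). The larger yellow bars are decoys. I'll enlarge for measurement.

Run:
```python
from h import *
crop("top0",290,130,380,220,8,"c1")
crop("top0",60,140,170,245,7,"c2")
crop("top0",205,185,255,235,12,"c3")
crop("scene0",170,180,300,300,6,"c4")
crop("scene0",290,125,390,200,8,"c5")
```

```text
(no output)
```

View pics/c1.png

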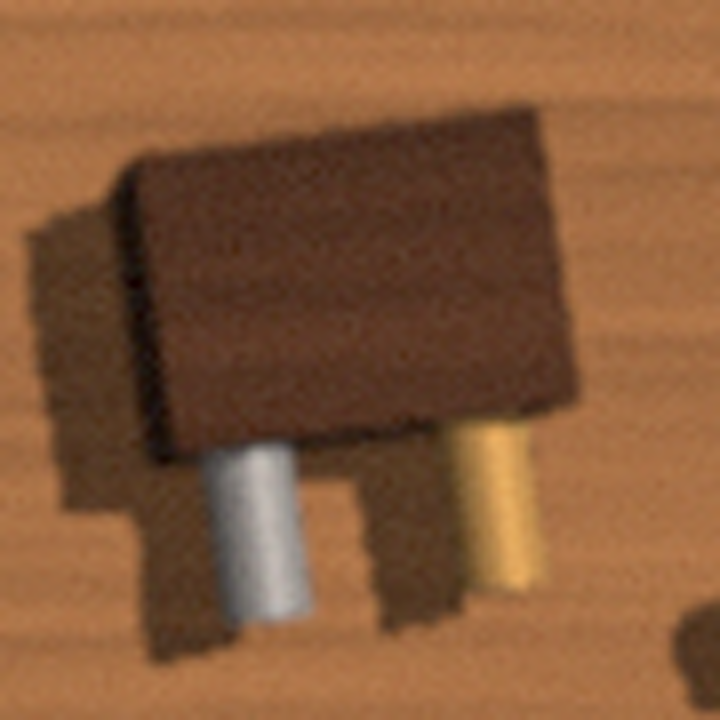

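View pics/c2.png

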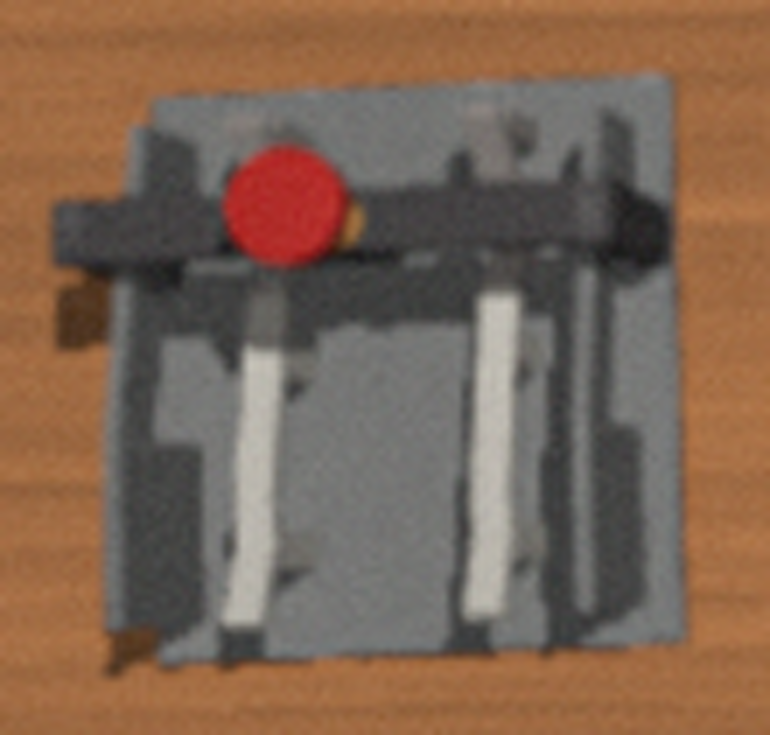

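View pics/c3.png

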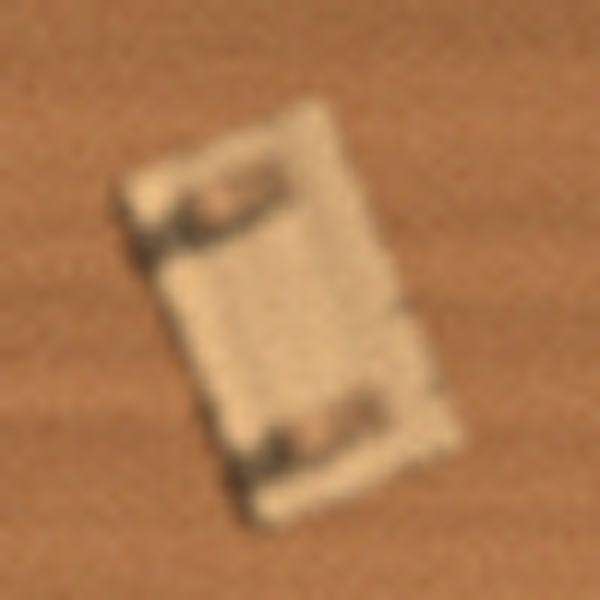

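View pics/c4.png

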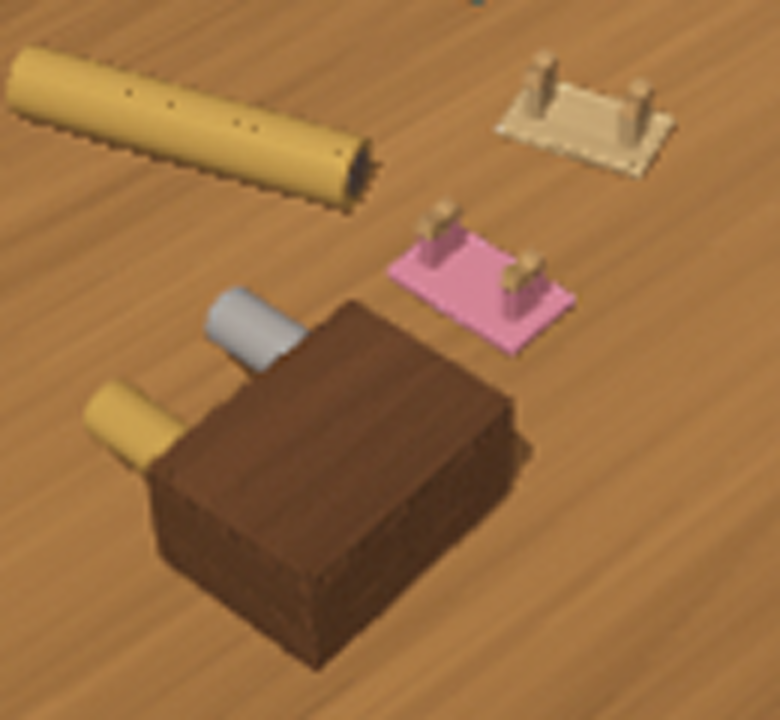

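View pics/c5.png

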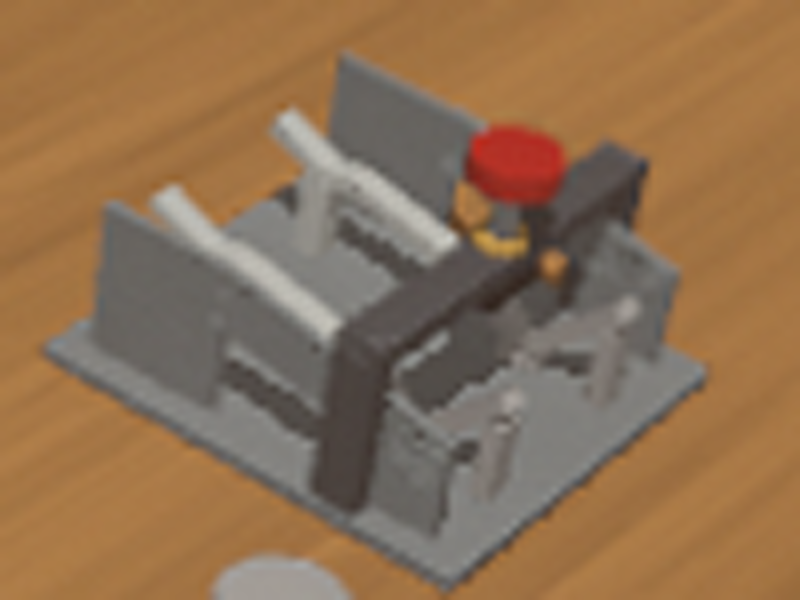

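```bash
cat > fit.py <<'E'
from h import *
from scipy.optimize import least_squares
t,s=load("top0"),load("scene0")
def m(p,x0,y0,sc): return (np.array(p,float)+.5)/sc-.5+[x0,y0]
def fit(name,obs,x0):
    def xf(p,L):
        c,sn=np.cos(p[2]),np.sin(p[2]); L=np.array(L)
        return np.c_[p[0]+c*L[:,0]-sn*L[:,1],p[1]+sn*L[:,0]+c*L[:,1],L[:,2]]
    f=lambda p:np.concatenate([(proj(c,xf(p,L))-uv).ravel() for c,L,uv in obs])
    r=least_squares(f,x0,loss="soft_l1"); print(name,r.x.round(4),"deg",np.degrees(r.x[2]).round(2)); print(f(r.x).round(1).tolist()); return r.x
h=.069
top=[[.05,.068,h],[.05,-.068,h],[-.05,-.068,h],[-.05,.068,h]]
oT=(t,top,m([(140,158),(537,108),(578,400),(178,440)],290,130,8))
oS=(s,[[-.05,.068,h],[.05,.068,h],[.05,-.068,h],[-.05,-.068,h]],m([(350,302),(513,403),(315,578),(152,470)],170,180,6))
for o in([oT],[oS],[oT,oS]): fit("rack",o,[.6,-.25,0])
b=.010
oT=(t,[[.065,.104,b],[.065,-.104,b],[-.16,-.104,b],[-.16,.104,b],[-.145,.045,.072],[-.145,-.045,.072]],m([(152,98),(668,75),(687,640),(163,662),(243,625),(485,614)],60,140,7))
oS=(s,[[.065,.104,b],[.065,-.104,b],[-.16,-.104,b],[-.145,-.045,.072],[-.145,.045,.072]],m([(705,375),(448,585),(45,347),(168,190),(290,115)],290,125,8))
for o in([oT],[oS],[oT,oS]): fit("fixture",o,[.5,.3,0])
b=.008
oT=(t,[[.043,.025,b],[.043,-.025,b],[-.043,-.025,b],[-.043,.025,b]],m([(120,185),(318,100),(465,440),(262,525)],205,185,12))
oS=(s,[[.043,.025,b],[.043,-.025,b],[-.043,-.025,b],[-.043,.025,b]],m([(675,125),(640,175),(497,128),(555,82)],170,180,6))
for o in([oT],[oS],[oT,oS]): fit("rest",o,[.4,0,.3])
print("knob",unproj(t,m([(287,207)],60,140,7),.146))
print("brass mid/end",unproj(t,m([(491,425),(507,588)],290,130,8),.045))
print("jar,case",unproj(t,[(201,143)],.085),unproj(t,[(226,119)],.03))
E
python3 fit.py
```

```text
rack [ 0.6498 -0.2905  0.1206] deg 6.91
[-0.8, -0.9, 0.6, -0.6, 0.8, 0.4, -0.6, 1.5]
rack [ 0.6505 -0.2913  0.1464] deg 8.39
[0.1, -0.5, 0.5, -0.4, 0.1, 1.3, -0.8, -0.2]
rack [ 0.6499 -0.2907  0.1341] deg 7.68
[-0.9, -0.6, 0.4, -1.0, 1.1, -0.0, -0.2, 1.8, 0.5, -0.7, 0.6, -0.4, -0.3, 1.0, -0.9, -0.7]
fixture [0.6276 0.2944 0.0468] deg 2.68
[-0.2, -0.1, 0.3, -0.5, -0.1, 0.3, -0.5, 0.5, 0.3, -0.1, 0.1, -0.1]
fixture [0.6272 0.2938 0.0315] deg 1.8
[1.0, -0.1, -0.0, -0.3, -0.3, -0.5, -0.3, 0.4, -0.2, 0.4]
fixture [0.6275 0.2941 0.0432] deg 2.47
[0.0, -0.2, 0.5, -0.3, -0.2, 0.5, -0.6, 0.4, 0.2, -0.1, 0.0, 0.1, 1.0, -0.3, 0.5, -0.2, -0.2, -0.1, -0.3, 0.7, -0.5, 0.5]
rest [ 0.5297 -0.011   0.4053] deg 23.22
[-0.2, -0.2, 0.0, -0.3, 0.1, 0.2, 0.1, 0.3]
rest [ 0.5322 -0.0124  0.3249] deg 18.62
[0.8, 0.2, -0.0, 0.9, 0.3, -0.2, -2.3, -1.2]
rest [ 0.5301 -0.0114  0.3887] deg 22.27
[0.1, -0.6, 0.5, -0.4, 0.0, 0.3, -0.0, 0.2, 0.5, -0.9, 0.5, 0.0, 0.1, 0.0, -3.2, -1.3]
knob [[0.62647044 0.29244134 0.146     ]]
brass mid/end [[ 0.60326871 -0.33905946  0.045     ]
 [ 0.54876803 -0.34353821  0.045     ]]
jar,case [[0.70197242 0.05696261 0.085     ]] [[ 0.77902614 -0.00326451  0.03      ]]
```

Fits agree to about 2 mm. The gripper body may clash with the clamp knob while loading the dip, so I'll check its shape in the scene view.

Run:
```python
from h import *
crop("scene0",270,0,370,75,8,"c6")
s=load("scene0");o=get_obs()
from scipy.spatial.transform import Rotation as R
M=R.from_quat(o["tool_rot"]).as_matrix();p=o["position"]
for n,l in {"tcp":[0,0,0],"grasp":[0,0,.164],"tip+":[0,.05,.182],"tip-":[0,-.05,.182],"b+":[0,.095,.113],"b-":[0,-.095,.113],"b75+":[0,.075,.113],"b75-":[0,-.075,.113]}.items(): print(n,((proj(s,p+M@np.array(l))[0]-[270,0])*8).round())
print(M.round(3))
```

```text
tcp [402. 126.]
grasp [368. 437.]
tip+ [443. 456.]
tip- [283. 482.]
b+ [529. 322.]
b- [220. 367.]
b75+ [498. 326.]
b75- [254. 362.]
[[-0.954  0.301 -0.001]
 [ 0.301  0.954 -0.002]
 [ 0.    -0.002 -1.   ]]
```

View pics/c6.png

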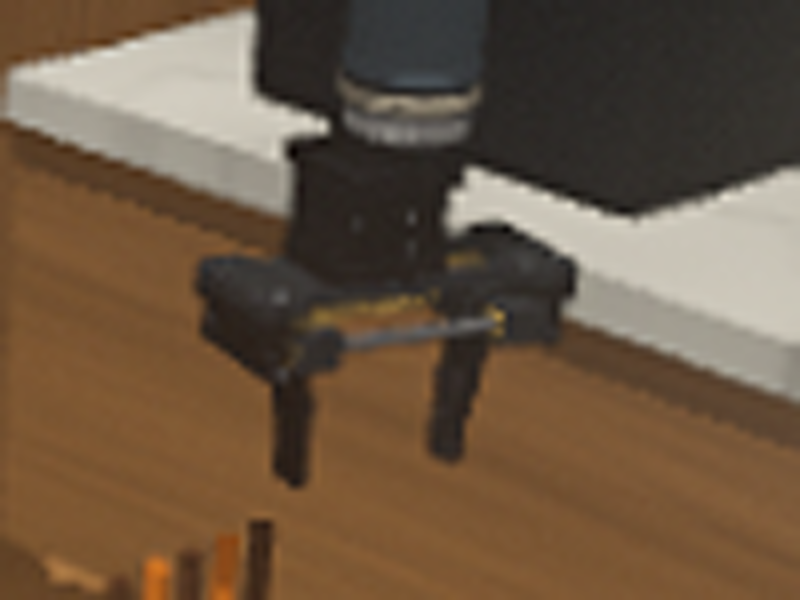

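```bash
cat > go.py <<'E'
# usage: go.py gx gy gz psi  -> delta in tool axes for the grasp point (gz= height of grasp point)
import sys
from h import *
from scipy.spatial.transform import Rotation as R
o=get_obs();M=R.from_quat(o["tool_rot"]).as_matrix();p=o["position"]
ps=np.arctan2(M[1,0],M[0,0]); 
print("t",round(o["time"],2),"grasp",(p+M[:,2]*.164).round(4),"psi",ps.round(4),"w",round(o["grip_width"],4),"F",o["ft_force"].round(1))
a=np.array(sys.argv[1:],float)
while len(a)>=4:
    g,q=a[:3],a[3];a=a[4:]
    tcp=g+[0,0,.164]; d=M.T@(tcp-p); d2=np.array([np.cos(ps)*(tcp-p)[0]+np.sin(ps)*(tcp-p)[1],np.sin(ps)*(tcp-p)[0]-np.cos(ps)*(tcp-p)[1],-(tcp-p)[2]])
    print("delta",d2.round(4),"turn",round((ps-q),4))
E
python3 go.py .55 .1 .23 .127  .5807 -.3398 .16 .127
```

```text
t 0.1 grasp [0.1878 0.5954 0.2399] psi 2.8358 w 0.0872 F [-0.   0.3  0.2]
delta [-0.4945 -0.3637  0.0099] turn 2.7088
delta [-0.6562 -0.7739  0.0799] turn 2.7088
```

Emit:
servo_tool(steps=[0.065,-0.494,-0.364,0.01,2.709,0.065,-0.494,-0.364,0.01,2.709,0.065,-0.494,-0.364,0.01,2.709,0.065,-0.494,-0.364,0.01,2.709,0.065,-0.494,-0.364,0.01,2.709,0.065,-0.494,-0.364,0.01,2.709,0.065,-0.494,-0.364,0.01,2.709,0.065,-0.494,-0.364,0.01,2.709,0.065,-0.494,-0.364,0.01,2.709,0.065,-0.494,-0.364,0.01,2.709,0.065,-0.656,-0.774,0.08,2.709,0.065,-0.656,-0.774,0.08,2.709], force=60)

```text
time: 1.6
position: [0.5585, -0.0248, 0.3745]
tool_rot: [0.958, 0.286, -0.0, -0.0]
ft_force: [-0.2, 0.1, -1.3]
grip_width: 0.0649
```

```bash
python3 go.py .5807 -.3398 .12 .127
```

```text
t 1.6 grasp [ 0.5585 -0.0248  0.2105] psi 0.5801 w 0.0649 F [-0.2  0.1 -1.3]
delta [-0.1541  0.2757  0.0905] turn 0.4531
```

Emit:
servo_tool(steps=[0.065,-0.154,0.276,0.09,0.453,0.065,-0.154,0.276,0.09,0.453,0.065,-0.154,0.276,0.09,0.453,0.065,-0.154,0.276,0.09,0.453,0.065,-0.154,0.276,0.09,0.453,0.065,-0.154,0.276,0.09,0.453,0.065,-0.154,0.276,0.09,0.453,0.065,-0.154,0.276,0.09,0.453,0.065,-0.154,0.276,0.09,0.453])

```text
time: 2.72
position: [0.5829, -0.3361, 0.2858]
tool_rot: [0.998, 0.067, 0.0, -0.0]
ft_force: [-0.2, 0.9, -0.2]
grip_width: 0.065
```

```bash
python3 go.py .5807 -.3398 .12 .127 .5807 -.3398 .04 .127
python3 - <<'E'
from h import *
shot("top","top1");shot("scene","scene1")
crop("top1",290,130,390,230,7,"d1");crop("scene1",150,170,290,290,5,"d2")
E
```

```text
t 2.73 grasp [ 0.5829 -0.336   0.1218] psi 0.1351 w 0.065 F [-0.2  0.9 -0.2]
delta [-0.0027  0.0034  0.0018] turn 0.0081
delta [-0.0027  0.0034  0.0818] turn 0.0081
```

View pics/d1.png

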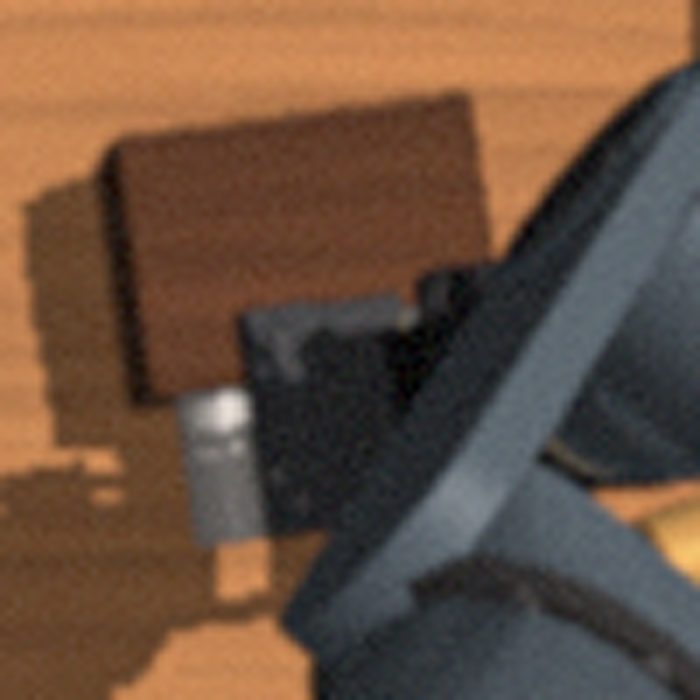

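View pics/d2.png

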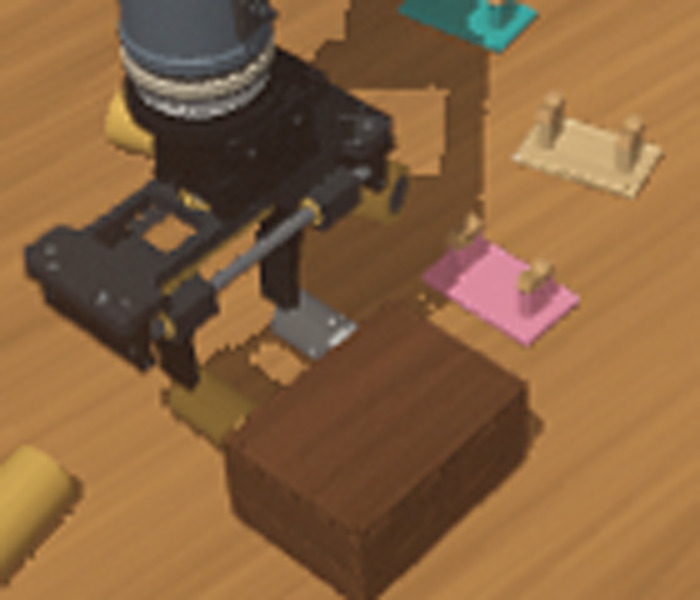

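The open gripper sits straight above the brass bar's free end, with the steel bar clear to its left. I'll descend now.

Emit:
servo_tool(steps=[0.065,-0.0027,0.0034,0.02,0.008,0.065,-0.0027,0.0034,0.045,0.008,0.065,-0.0027,0.0034,0.065,0.008,0.065,-0.0027,0.0034,0.07,0.008,0.065,-0.0027,0.0034,0.07,0.008])

```text
time: 3.45
position: [0.5803, -0.3419, 0.2146]
tool_rot: [0.998, 0.062, -0.0, -0.0]
ft_force: [0.3, 0.7, 0.0]
grip_width: 0.065
```

```bash
python3 go.py .5807 -.3398 .04 .127
python3 - <<'E'
from h import *
shot("scene","scene2")
crop("scene2",150,170,290,290,5,"d3")
E
```

```text
t 3.45 grasp [ 0.5802 -0.3418  0.0506] psi 0.1247 w 0.065 F [0.3 0.7 0. ]
delta [ 0.0006 -0.002   0.0106] turn -0.0023
```

View pics/d3.png

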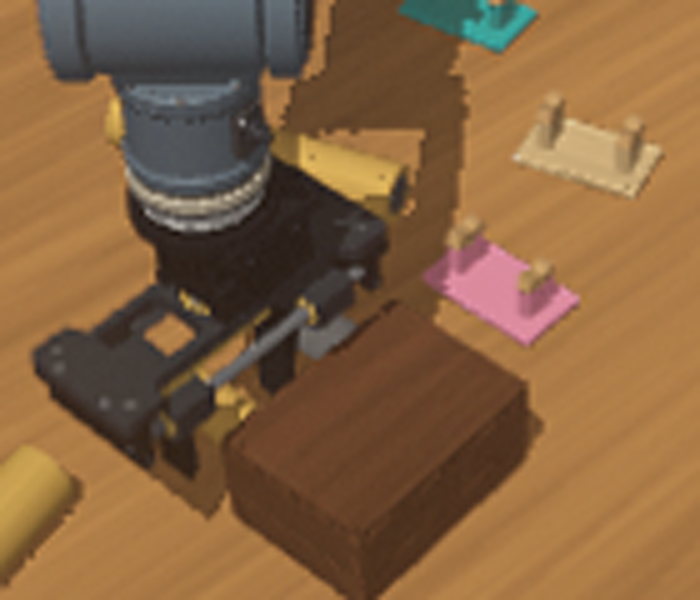

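The fingers straddle the brass bar just ahead of the rack face. I'll lower the last 10 mm and grip.

Emit:
servo_tool(steps=[0.065,0.0005,-0.002,0.01,-0.002,0.065,0.0005,-0.002,0.0105,-0.002,0.045,0.0005,-0.002,0.0105,-0.002,0.03,0.0005,-0.002,0.0105,-0.002,0.0,0.0005,-0.002,0.0105,-0.002,0.0,0.0005,-0.002,0.0105,-0.002,0.0,0.0005,-0.002,0.0105,-0.002], force=60)

```text
time: 4.38
position: [0.5806, -0.3399, 0.2048]
tool_rot: [0.998, 0.063, 0.0, 0.0]
ft_force: [0.2, 0.4, 0.4]
grip_width: 0.0289
```

```bash
python3 go.py .5807 -.3398 .04 .127
```

```text
t 4.38 grasp [ 0.5807 -0.3399  0.0408] psi 0.1267 w 0.0289 F [0.2 0.4 0.4]
delta [ 0.0001 -0.0001  0.0008] turn -0.0003
```

Emit:
servo_tool(steps=[0.0,-0.01,0,-0.001,0,0.0,-0.022,0,-0.001,0,0.0,-0.034,0,-0.001,0,0.0,-0.046,0,-0.001,0,0.0,-0.06,0,-0.001,0,0.0,-0.074,0,-0.001,0,0.0,-0.088,0,-0.001,0,0.0,-0.1,0,-0.001,0,0.0,-0.11,0,-0.001,0,0.0,-0.115,0,-0.001,0])

```text
time: 5.62
position: [0.4659, -0.3545, 0.2057]
tool_rot: [0.998, 0.063, -0.0, -0.0]
ft_force: [0.5, -0.2, -2.0]
grip_width: 0.0288
```

```bash
python3 go.py .5 -.33 .14 .127
python3 - <<'E'
from h import *
shot("scene","scene3"); shot("top","top3")
crop("scene3",120,130,280,260,5,"d4"); crop("top3",260,130,420,260,5,"d5")
E
```

```text
t 5.62 grasp [ 0.4659 -0.3545  0.0417] psi 0.1264 w 0.0288 F [ 0.5 -0.2 -2. ]
delta [ 0.0369 -0.02   -0.0983] turn -0.0006
```

View pics/d4.png

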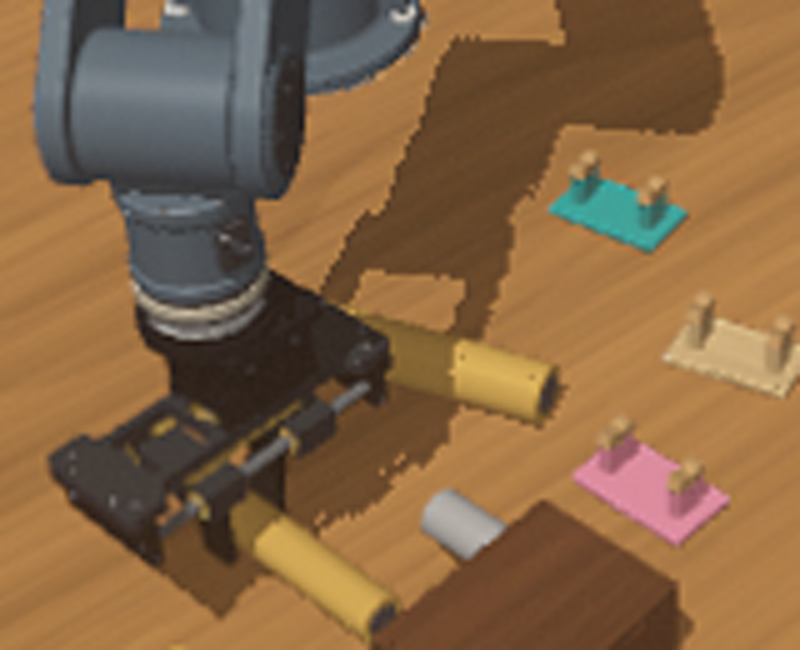

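View pics/d5.png

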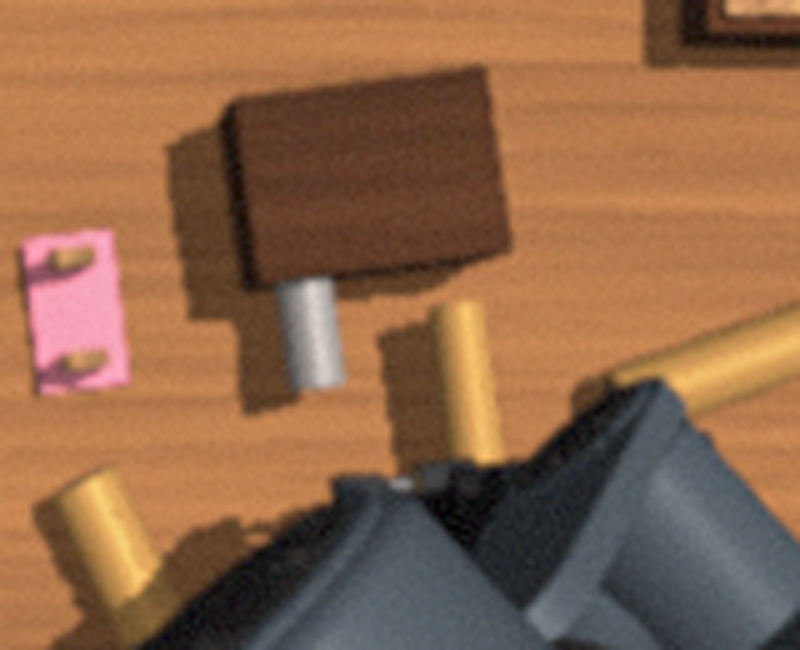

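The bar is fully out of the rack and held level, and the steel bar has not moved. Next I lift it and carry it over to the rest.

```bash
python3 go.py .47 -.354 .14 .127 .487 -.029 .14 .395
```

```text
t 5.72 grasp [ 0.4661 -0.3544  0.0416] psi 0.1263 w 0.0288 F [ 0.8 -0.7 -1.9]
delta [ 0.0039  0.     -0.0984] turn -0.0007
delta [ 0.0617 -0.3202 -0.0984] turn -0.2687
```

Emit:
servo_tool(steps=[0,0,0,-0.02,0,0,0,0,-0.05,0,0,0,0,-0.08,0,0,0.005,-0.025,-0.098,-0.03,0,0.012,-0.06,-0.098,-0.06,0,0.019,-0.1,-0.098,-0.1,0,0.027,-0.14,-0.098,-0.13,0,0.035,-0.18,-0.098,-0.16,0,0.042,-0.22,-0.098,-0.2,0,0.049,-0.26,-0.098,-0.23,0,0.056,-0.295,-0.098,-0.25,0,0.062,-0.32,-0.098,-0.269])

```text
time: 7.22
position: [0.4877, -0.0272, 0.3038]
tool_rot: [0.98, 0.198, 0.0, -0.0]
ft_force: [-0.3, 0.4, -2.2]
grip_width: 0.0287
```

Emit:
servo_tool(steps=[0,0,0,0,0,0,0,0,0,0])

```text
time: 7.48
position: [0.4879, -0.0293, 0.3038]
tool_rot: [0.98, 0.197, 0.0, 0.0]
ft_force: [-0.7, 0.0, -2.2]
grip_width: 0.0289
```

```bash
python3 go.py .487 -.029 .1 .395
python3 - <<'E'
from h import *
shot("scene","scene4"); shot("top","top4")
crop("scene4",150,90,310,220,5,"d6"); crop("top4",190,150,290,250,7,"d7")
E
```

```text
t 7.47 grasp [ 0.4881 -0.0294  0.1398] psi 0.3962 w 0.0289 F [-0.7  0.  -2.2]
delta [-0.0007 -0.0006  0.0398] turn 0.0012
```

View pics/d6.png

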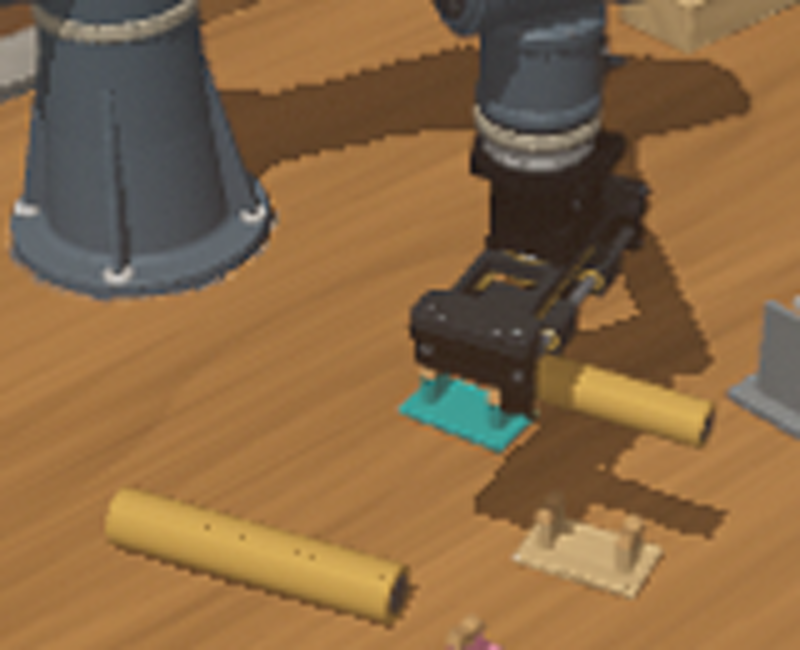

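View pics/d7.png

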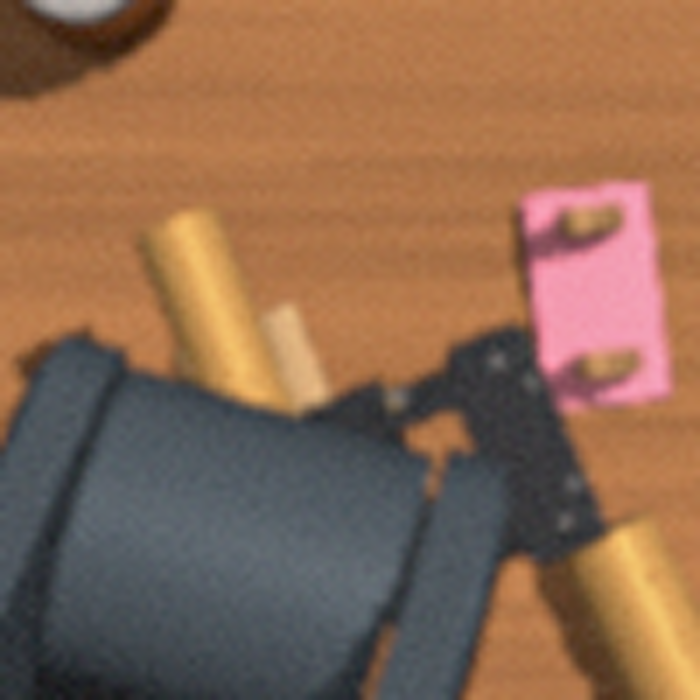

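Run:
```python
from h import *
s=load("scene4");t=load("top4")
g=np.array([.4880,-.0294,.139]);d=np.array([np.cos(.396),np.sin(.396),0])
print((proj(s,[g+.12*d+[0,0,0],g+.12*d-[0,0,.01]])-[150,90])*5)
print((proj(t,[g+.12*d+[0,0,0]])-[190,150])*7)
```

```text
[[709.49027918 425.75844347]
 [708.19126215 438.64515377]]
[[168.93267282 215.9520975 ]]
```

The bar is level and in line with the prediction to within 1 px. I'll lower it onto the saddles.

Emit:
servo_tool(steps=[0,-0.001,-0.0005,0.02,0.001,0,-0.001,-0.0005,0.045,0.001,0,-0.001,-0.0005,0.065,0.001,0,-0.001,-0.0005,0.077,0.001,0,-0.001,-0.0005,0.081,0.001,0,-0.001,-0.0005,0.084,0.001,0,-0.001,-0.0005,0.084,0.001])

```text
time: 8.45
position: [0.4866, -0.0291, 0.22]
tool_rot: [0.981, 0.196, 0.0, 0.0]
ft_force: [0.6, -0.2, -1.6]
grip_width: 0.0285
```

```bash
python3 go.py .487 -.029 .0525 .395
python3 - <<'E'
from h import *
shot("scene","scene5")
crop("scene5",190,110,310,220,6,"d8")
E
```

```text
t 8.45 grasp [ 0.4867 -0.0291  0.056 ] psi 0.3947 w 0.0285 F [ 0.6 -0.2 -1.6]
delta [0.0004 0.0001 0.0035] turn -0.0003
```

View pics/d8.png

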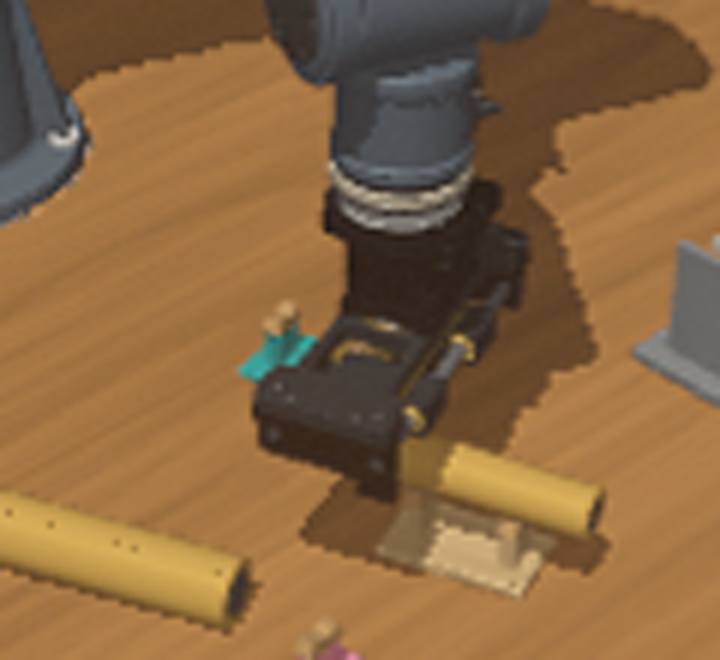

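Over the notches and still about 3 mm high. Lowering until it bears.

Emit:
servo_tool(steps=[0,0.0004,0,0.001,0,0,0.0004,0,0.002,0,0,0.0004,0,0.0028,0,0,0.0004,0,0.0035,0,0,0.0004,0,0.0035,0])

```text
time: 9.12
position: [0.4868, -0.0289, 0.2177]
tool_rot: [0.981, 0.196, 0.001, 0.0]
ft_force: [-1.8, -0.1, 12.5]
grip_width: 0.0288
```

```bash
python3 go.py .487 -.029 .0525 .395
```

```text
t 9.12 grasp [ 0.487  -0.0289  0.0537] psi 0.3951 w 0.0288 F [-1.8 -0.1 12.5]
delta [0.0002 0.0002 0.0012] turn 0.0001
```

It bears with about 12 N. I ease off 1 mm and open gently.

Emit:
servo_tool(steps=[0,0,0,-0.0008,0,0.032,0,0,-0.0008,0,0.036,0,0,-0.0008,0,0.045,0,0,-0.0008,0,0.055,0,0,-0.0008,0,0.06,0,0,-0.0008,0])

```text
time: 9.88
position: [0.4868, -0.0288, 0.2168]
tool_rot: [0.981, 0.196, -0.0, -0.0]
ft_force: [0.3, 0.5, -0.5]
grip_width: 0.0562
```

Emit:
servo_tool(steps=[0.06,0,0,-0.02,0,0.06,0,0,-0.05,0,0.06,-0.05,0,-0.09,0,0.06,-0.1,0,-0.12,0,0.06,-0.1,0,-0.15,0])

```text
time: 10.5
position: [0.3909, -0.0671, 0.3673]
tool_rot: [0.981, 0.195, -0.002, -0.002]
ft_force: [1.4, -0.5, 0.8]
grip_width: 0.0599
```

```bash
python3 go.py .487 -.029 .0525 .395;  python3 - <<'E'
from h import *
shot("scene","scene6"); shot("top","top6")
crop("scene6",200,120,310,220,7,"d9"); crop("top6",180,150,280,250,7,"d10")
E
```

```text
t 10.5 grasp [ 0.39   -0.0668  0.2033] psi 0.3921 w 0.0599 F [ 1.4 -0.5  0.8]
delta [0.1034 0.0015 0.1508] turn -0.0029
```

View pics/d9.png

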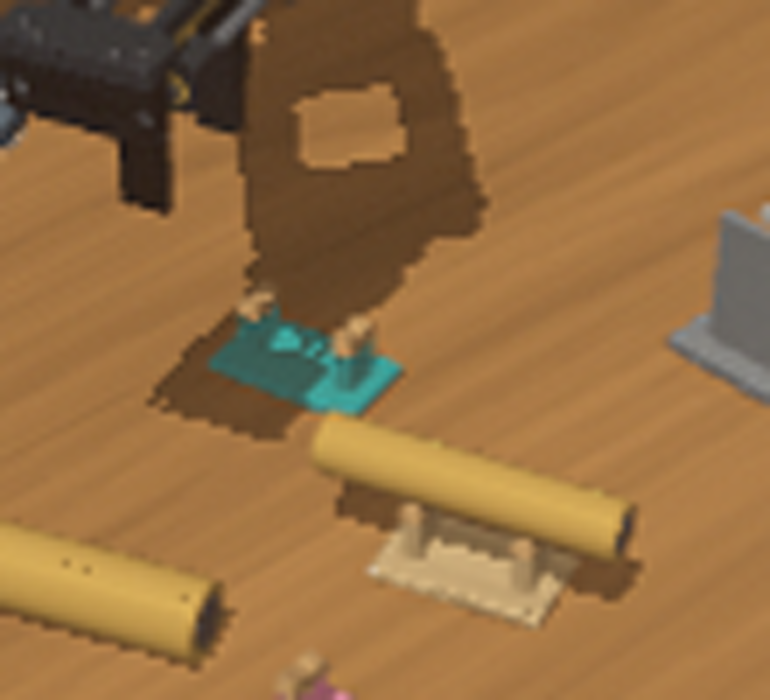

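View pics/d10.png

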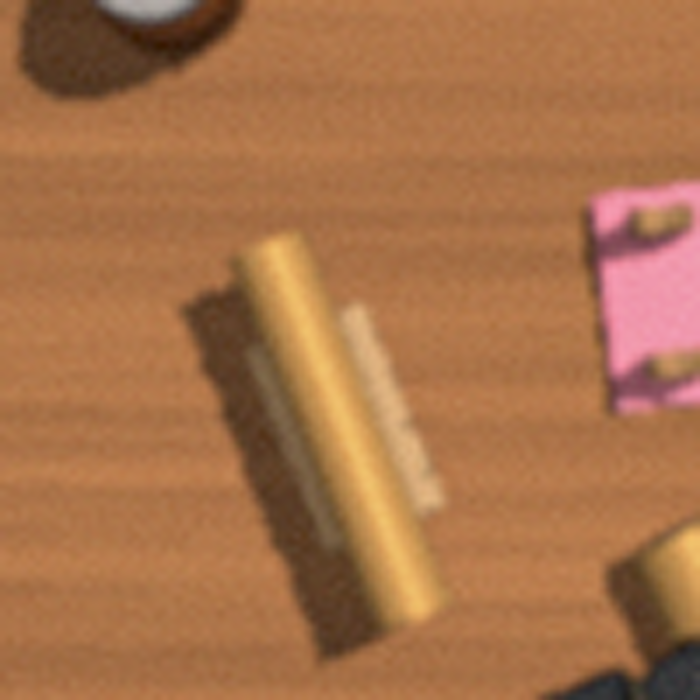

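```bash
python3 - <<'E'
from h import *
t=load("top6");s=load("scene6")
e=unproj(t,(np.array([(272,246),(410,612)])+.5)/7-.5+[180,150],.052); print(e,e.mean(0),np.arctan2(*(e[0]-e[1])[[1,0]]),np.linalg.norm(e[0]-e[1]))
# predicted
for c,y,a in((np.array([.5285,-.0117,.052]),.395,1),):
    d=np.array([np.cos(y),np.sin(y),0])*.075
    print((proj(t,[c+d,c-d])-[180,150])*7,(proj(s,[c+d,c-d])-[200,120])*7)
E
python3 go.py .5285 -.0117 .13 .395 .5285 -.0117 .0535 .395
```

```text
[[ 0.59684878  0.01404771  0.052     ]
 [ 0.45949631 -0.03846328  0.052     ]] [ 0.52817254 -0.01220779  0.052     ] 0.36516253214731165 0.14704796455826633
[[260.76799256 240.68035451]
 [412.60575766 609.59565474]] [[626.82292724 535.61771068]
 [326.78180593 443.54630019]]
t 10.6 grasp [ 0.3956 -0.0683  0.2054] psi 0.3936 w 0.0601 F [ 0.3 -0.9 -1.2]
delta [ 0.1452 -0.0005  0.0754] turn -0.0014
delta [ 0.1452 -0.0005  0.1519] turn -0.0014
```

The bar lies centred on the rest, released. Now I take it round the middle.

Emit:
servo_tool(steps=[0.06,0.05,0,0,0.008,0.06,0.1,0,0.03,0.008,0.06,0.14,0,0.07,0.008,0.06,0.145,0,0.09,0.008,0.06,0.145,0,0.09,0.008,0.06,0.145,0,0.09,0.008])

```text
time: 11.35
position: [0.5281, -0.0115, 0.2769]
tool_rot: [0.981, 0.192, -0.0, -0.0]
ft_force: [0.1, -0.2, 0.3]
grip_width: 0.06
```

```bash
python3 go.py .5283 -.012 .0525 .385
```

```text
t 11.35 grasp [ 0.528  -0.0115  0.1129] psi 0.3869 w 0.06 F [ 0.1 -0.2  0.3]
delta [-0.      0.0005  0.0604] turn 0.0019
```

Emit:
servo_tool(steps=[0.06,0,0.0005,0.025,0.002,0.06,0,0.0005,0.048,0.002,0.06,0,0.0005,0.059,0.002,0.06,0,0.0005,0.059,0.002,0.045,0,0.0005,0.059,0.002,0.03,0,0.0005,0.059,0.002,0.0,0,0.0005,0.059,0.002,0.0,0,0.0005,0.059,0.002,0.0,0,0.0005,0.059,0.002], force=40)

```text
time: 12.48
position: [0.5287, -0.0121, 0.2182]
tool_rot: [0.982, 0.191, 0.0, 0.0]
ft_force: [-0.2, -0.9, 1.6]
grip_width: 0.0291
```

```bash
python3 go.py .5283 -.012 .16 .385
python3 - <<'E'
from numpy import *
# fixture pose
f=array([.6273,.2940]);y=.044
def P(a,b): return f+[a*cos(y)-b*sin(y),a*sin(y)+b*cos(y)]
for a in(-.113,-.121,-.143,-.125,0): print(a,P(a,0).round(4))
E
```

```text
t 12.47 grasp [ 0.5288 -0.0121  0.0542] psi 0.3849 w 0.0291 F [-0.2 -0.9  1.6]
delta [-0.0004 -0.0002 -0.1058] turn -0.0001
-0.113 [0.5144 0.289 ]
-0.121 [0.5064 0.2887]
-0.143 [0.4844 0.2877]
-0.125 [0.5024 0.2885]
0 [0.6273 0.294 ]
```

```bash
python3 go.py .5063 .2885 .18 1.616
```

```text
t 12.47 grasp [ 0.5288 -0.0121  0.0542] psi 0.3849 w 0.0291 F [-0.2 -0.9  1.6]
delta [ 0.0921 -0.287  -0.1258] turn -1.2311
```

Emit:
servo_tool(steps=[0,0,0,-0.02,0,0,0,0,-0.06,0,0,0,0,-0.1,0,0,0.005,-0.015,-0.125,-0.1,0,0.016,-0.05,-0.126,-0.25,0,0.029,-0.09,-0.126,-0.4,0,0.042,-0.13,-0.126,-0.55,0,0.055,-0.17,-0.126,-0.7,0,0.067,-0.21,-0.126,-0.85,0,0.079,-0.245,-0.126,-1.0,0,0.088,-0.275,-0.126,-1.13,0,0.092,-0.287,-0.126,-1.231])

```text
time: 13.98
position: [0.5051, 0.2903, 0.3431]
tool_rot: [0.689, 0.725, -0.001, -0.001]
ft_force: [-0.4, -0.5, -1.6]
grip_width: 0.0291
```

Emit:
servo_tool(steps=[0,0,0,0,0,0,0,0,0,0])

```text
time: 14.22
position: [0.5058, 0.288, 0.3435]
tool_rot: [0.692, 0.722, -0.001, -0.0]
ft_force: [0.1, -0.2, -2.6]
grip_width: 0.0287
```

```bash
python3 go.py .5063 .2885 .12 1.616
python3 - <<'E'
from h import *
shot("scene","scene7"); shot("top","top7")
crop("scene7",270,90,400,210,6,"d11"); crop("top7",50,130,180,250,6,"d12")
E
```

```text
t 14.22 grasp [0.5056 0.2879 0.1795] psi 1.6142 w 0.0287 F [ 0.1 -0.2 -2.6]
delta [0.0004 0.0005 0.0595] turn -0.0018
```

View pics/d11.png

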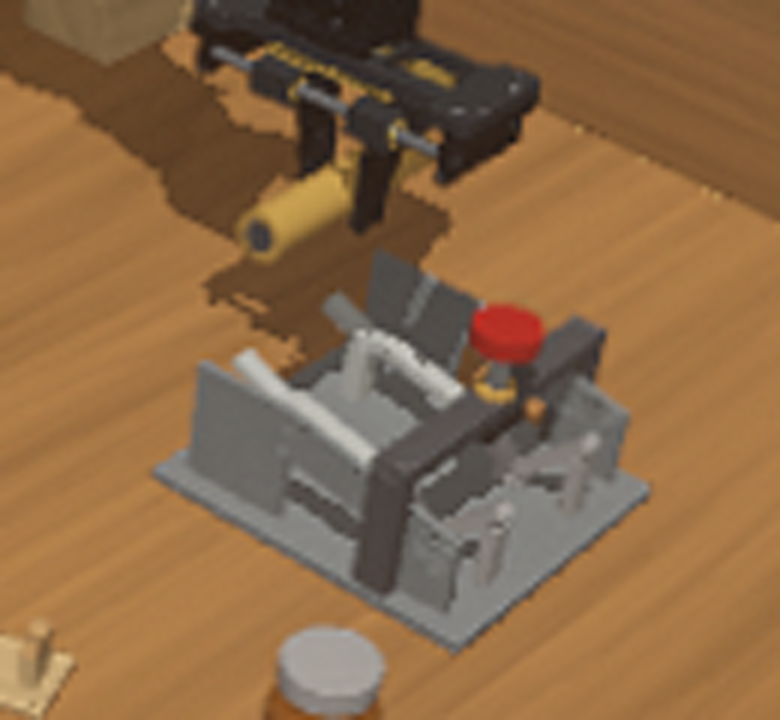

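View pics/d12.png

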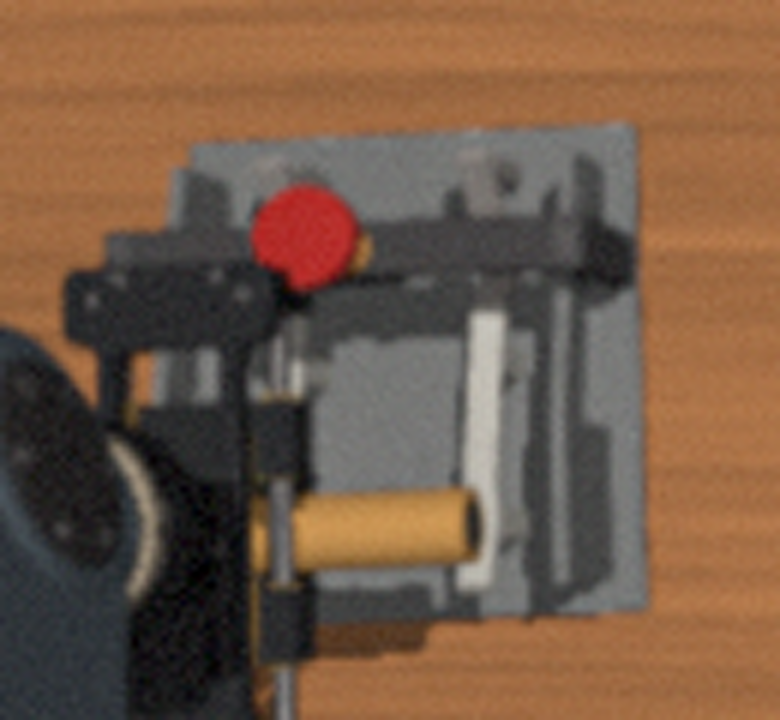

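Run:
```python
from h import *
t=load("top7")
f=np.array([.6272,.2938]);y=.045
R=np.array([[np.cos(y),np.sin(y)],[-np.sin(y),np.cos(y)]])
def F(px,z): return R@(unproj(t,(np.array([px])+.5)/6-.5+[50,130],z)[0,:2]-f)
print("bar end R",F((478,523),.1775),"carrier far edge",F((170,275),.235), F((265,270),.235),"knob",F((305,237),.146), "rail end",F((475,588),.072))
print("grasp fx",R@(np.array([.5056,.2879])-f))
s=load("scene7")
uv=(np.array([(258,237)])+.5)/6-.5+[270,90]; print("scene end",R@(unproj(s,uv,.1775)[0,:2]-f))
```

```text
bar end R [-0.1196144  -0.07871392] carrier far edge [-0.02510388  0.01562025] [-0.02488108 -0.01981923] knob [-0.00062699 -0.00094633] rail end [-0.14536398 -0.04399547]
grasp fx [-0.12174231 -0.00042387]
scene end [-0.12493347 -0.0745738 ]
```

Emit:
servo_tool(steps=[0,0.001,0.0003,0.02,-0.002,0,0.001,0.0003,0.045,-0.002,0,0.001,0.0003,0.07,-0.002,0,0.001,0.0003,0.085,-0.002,0,0.001,0.0003,0.09,-0.002,0,0.001,0.0003,0.092,-0.002,0,0.001,0.0003,0.092,-0.002])

```text
time: 15.2
position: [0.5066, 0.2896, 0.2526]
tool_rot: [0.69, 0.723, 0.001, 0.0]
ft_force: [0.3, 1.1, -2.9]
grip_width: 0.0289
```

```bash
python3 go.py .5055 .289 .08 1.616
python3 - <<'E'
from h import *
shot("scene","scene8"); shot("top","top8")
crop("scene8",270,90,400,210,6,"d13"); crop("top8",50,130,180,250,6,"d14")
E
```

```text
t 15.2 grasp [0.5069 0.2897 0.0886] psi 1.6177 w 0.0289 F [ 0.3  1.1 -2.9]
delta [-0.0006 -0.0012  0.0086] turn 0.0017
```

View pics/d13.png

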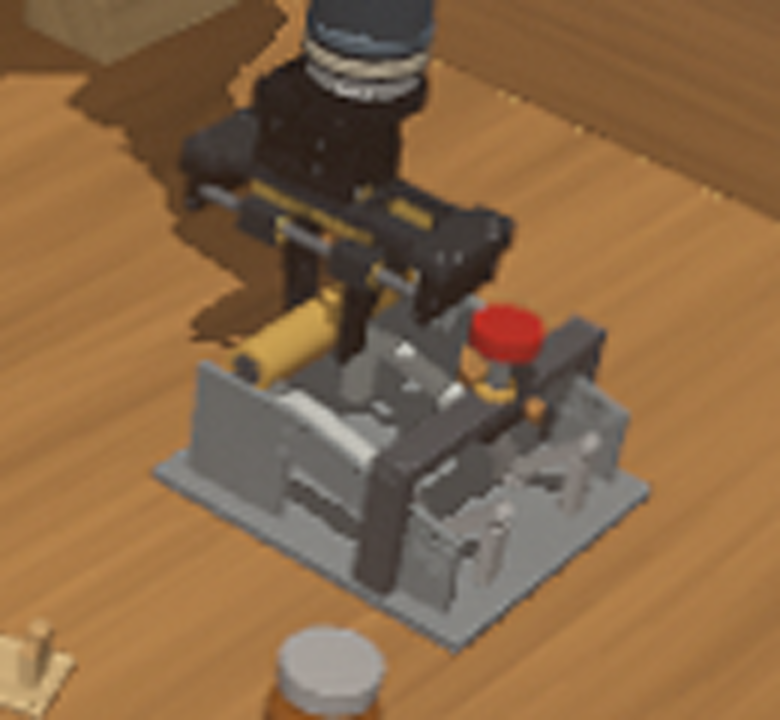

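View pics/d14.png

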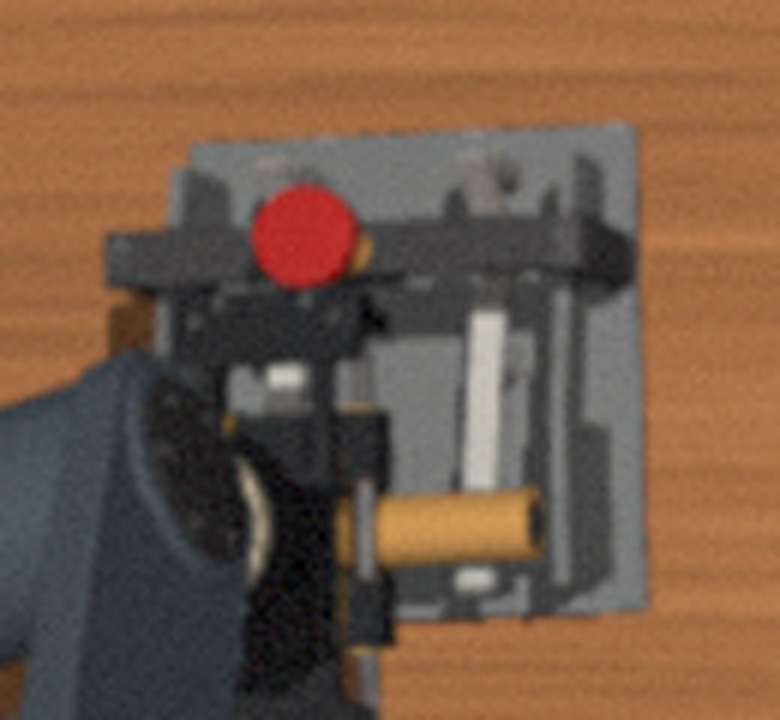

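Carrier edge is close to the knob, so I shift 3 mm back and then feel down onto the back slope.

Emit:
servo_tool(steps=[0,-0.0005,-0.0028,0,0.002,0,-0.0005,-0.0028,0.002,0.002,0,-0.0005,-0.0028,0.004,0.002,0,-0.0005,-0.0028,0.0055,0.002,0,-0.0005,-0.0028,0.0065,0.002,0,-0.0005,-0.0028,0.0065,0.002])

```text
time: 16.05
position: [0.5036, 0.2889, 0.2453]
tool_rot: [0.691, 0.723, -0.0, -0.0]
ft_force: [-0.6, -0.0, -2.6]
grip_width: 0.0287
```

```bash
python3 go.py .504 .289 .08 1.616
```

```text
t 16.05 grasp [0.5035 0.2889 0.0813] psi 1.6158 w 0.0287 F [-0.6 -0.  -2.6]
delta [0.     0.0004 0.0013] turn -0.0002
```

Emit:
servo_tool(steps=[0,0,0.0003,0.0007,0,0,0,0.0003,0.0014,0,0,0,0.0003,0.0014,0])

```text
time: 16.42
position: [0.5038, 0.289, 0.244]
tool_rot: [0.691, 0.723, -0.0, -0.0]
ft_force: [0.3, 0.2, -2.3]
grip_width: 0.0288
```

```bash
python3 go.py .504 .289 .08 1.616
```

```text
t 16.43 grasp [0.5038 0.2889 0.08  ] psi 1.6159 w 0.0288 F [ 0.3  0.2 -2.3]
delta [0.     0.0002 0.    ] turn -0.0001
```

Still no contact; I'll feel a bit further.

Emit:
servo_tool(steps=[0,0,0.0003,0.0007,0,0,0,0.0003,0.0014,0,0,0,0.0003,0.0014,0])

```text
time: 16.8
position: [0.5046, 0.289, 0.243]
tool_rot: [0.691, 0.723, 0.001, 0.0]
ft_force: [1.3, 0.1, 0.5]
grip_width: 0.029
```

Emit:
servo_tool(steps=[0,0,0,0.0007,0,0,0,0,0.0012,0,0,0,0,0.0012,0])

```text
time: 17.18
position: [0.505, 0.2891, 0.2425]
tool_rot: [0.691, 0.723, 0.001, 0.001]
ft_force: [0.6, -0.6, 5.5]
grip_width: 0.0291
```

```bash
python3 go.py .504 .289 .078 1.616
python3 - <<'E'
from h import *
shot("scene","scene9"); shot("top","top9")
crop("scene9",280,110,390,210,7,"d15"); crop("top9",50,130,180,250,6,"d16")
E
```

```text
t 17.18 grasp [0.5056 0.2893 0.0785] psi 1.6158 w 0.0291 F [ 0.6 -0.6  5.5]
delta [-0.0001 -0.001   0.0005] turn -0.0002
```

View pics/d15.png

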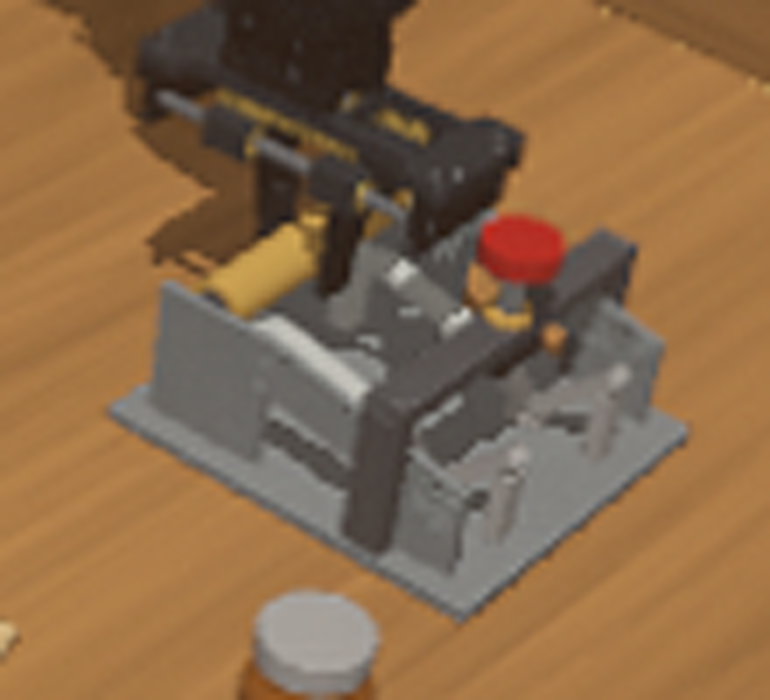

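View pics/d16.png

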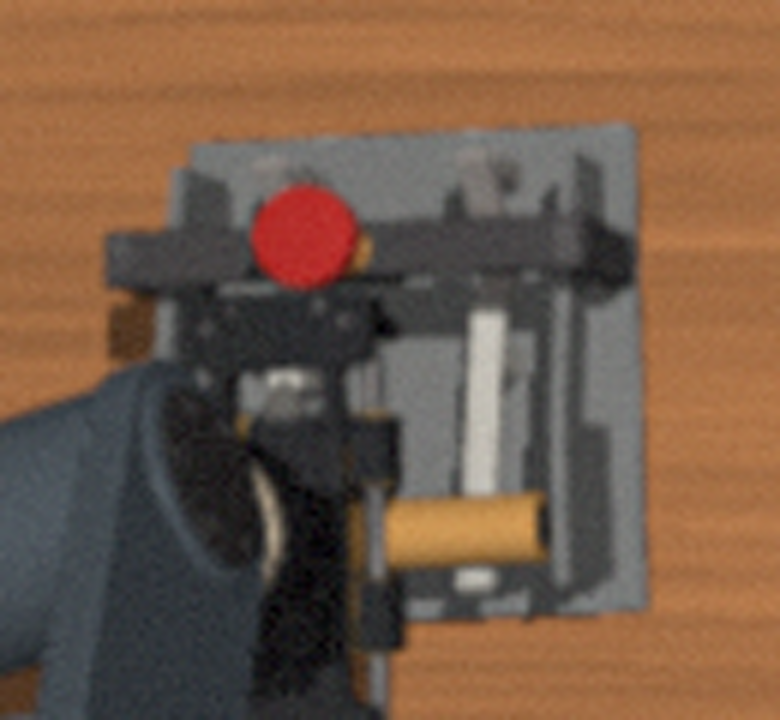

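The bar bears on the back slope. I'll open in small steps so that the front finger cages the bar while it rolls into the dip.

Emit:
servo_tool(steps=[0.0,0,0,-0.0012,0,0.031,0,0,-0.0012,0,0.034,0,0,-0.0012,0,0.037,0,0,-0.0012,0,0.04,0,0,-0.0012,0,0.042,0,0,-0.0012,0,0.044,0,0,-0.0012,0,0.044,0,0,-0.0012,0,0.044,0,0,-0.0012,0], force=10)

```text
time: 18.4
position: [0.5042, 0.289, 0.2427]
tool_rot: [0.691, 0.723, 0.0, 0.0]
ft_force: [0.8, 0.3, -0.2]
grip_width: 0.0441
```

```bash
python3 go.py .504 .289 .078 1.616
python3 - <<'E'
from h import *
shot("scene","scene10"); shot("top","top10")
crop("scene10",280,110,390,210,7,"d17"); crop("top10",50,130,180,250,6,"d18")
E
```

```text
t 18.4 grasp [0.5042 0.289  0.0787] psi 1.6158 w 0.0441 F [ 0.8  0.3 -0.2]
delta [ 0.     -0.0002  0.0007] turn -0.0002
```

View pics/d17.png

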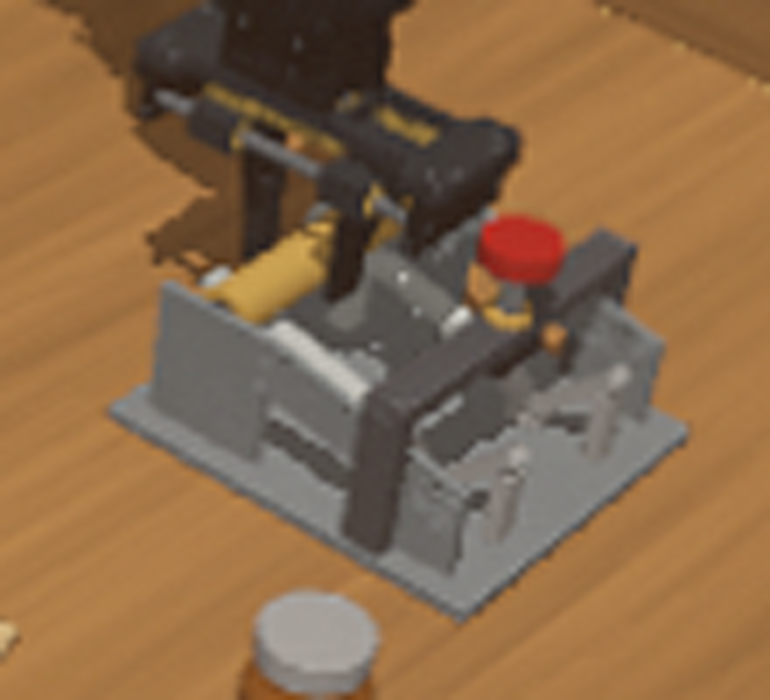

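View pics/d18.png

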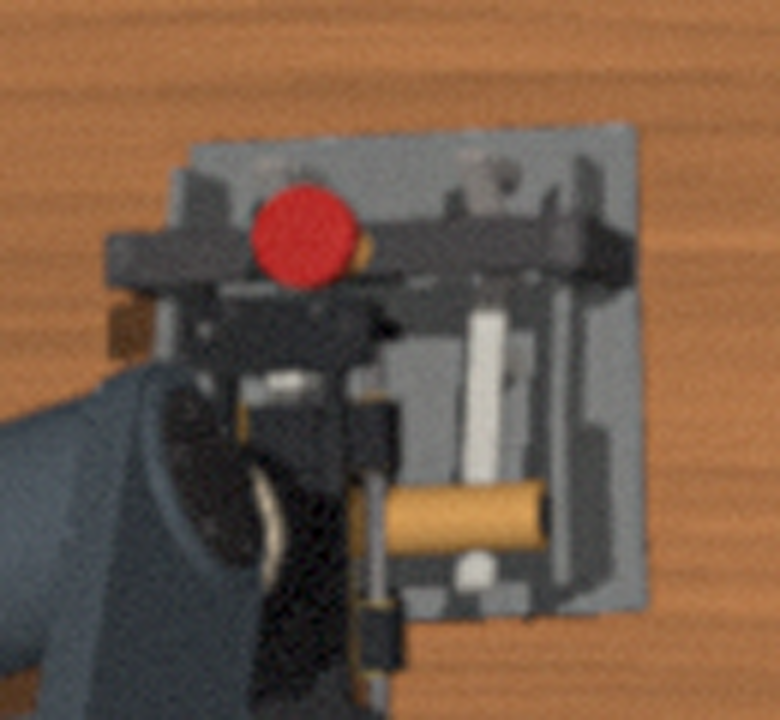

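```bash
cat >> h.py <<'E'
def F(t,px,z,s,o):
    f=np.array([.6272,.2938]);y=.045
    R=np.array([[np.cos(y),np.sin(y)],[-np.sin(y),np.cos(y)]])
    return (R@(unproj(t,(np.array([px])+.5)/s-.5+o,z)[0,:2]-f)).round(4)
E
python3 - <<'E'
from h import *
print(F(load("top10"),(543,516),.074,6,[50,130]),F(load("top10"),(400,520),.074,6,[50,130]),F(load("top9"),(543,528),.0775,6,[50,130]),F(load("top9"),(400,531),.0775,6,[50,130]))
E
```

```text
[-0.1157 -0.0748] [-0.1148 -0.0128] [-0.1209 -0.0757] [-0.1196 -0.0139]
```

Emit:
servo_tool(steps=[0.046,0,0,0,0,0.046,0,0,0,0,0.048,0,0,0,0,0.048,0,0,0,0,0.05,0,0,0,0,0.05,0,0,0,0,0.052,0,0,0,0,0.052,0,0,0,0])

```text
time: 19.5
position: [0.504, 0.289, 0.2426]
tool_rot: [0.691, 0.723, -0.0, -0.0]
ft_force: [-0.1, -0.4, 0.5]
grip_width: 0.052
```

```bash
python3 go.py .504 .289 .078 1.616
python3 - <<'E'
from h import *
shot("top","top11")
crop("top11",50,130,180,250,6,"d19")
E
```

```text
t 19.5 grasp [0.5039 0.2889 0.0786] psi 1.6158 w 0.052 F [-0.1 -0.4  0.5]
delta [0.     0.     0.0006] turn -0.0002
```

View pics/d19.png

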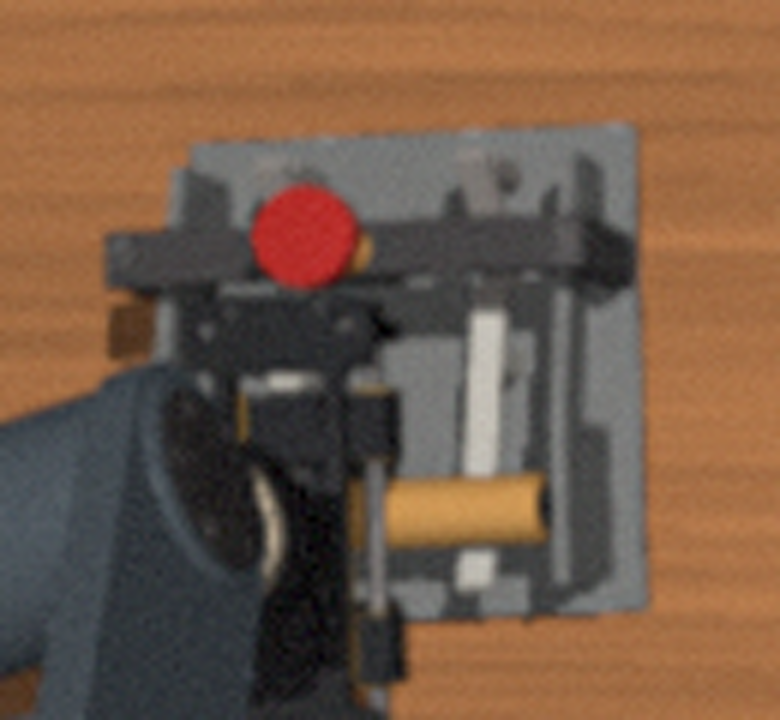

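Emit:
servo_tool(steps=[0.056,0,0,0,0,0.056,0,0,0,0,0.056,0,0,0,0,0.056,0,0,0,0])

```text
time: 20.05
position: [0.5042, 0.289, 0.2426]
tool_rot: [0.691, 0.723, -0.0, -0.0]
ft_force: [-0.2, 0.5, -0.7]
grip_width: 0.056
```

Run:
```python
from h import *
t=shot("top","top12")
crop("top12",50,130,180,250,6,"d20")
```

```text
(no output)
```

View pics/d20.png

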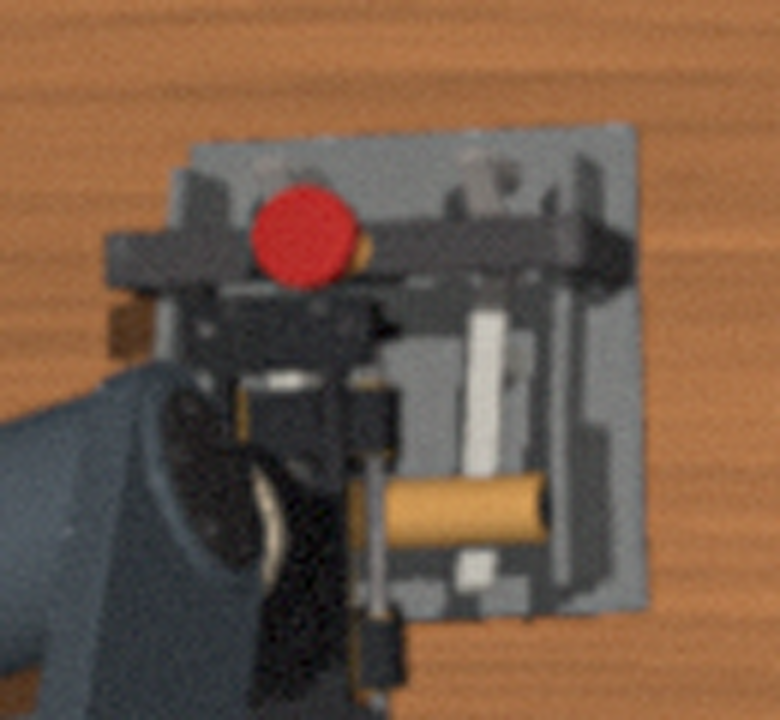

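The bar has stayed put in the dip with the fingers clear, so I raise the gripper and close it for the nudge.

Emit:
servo_tool(steps=[0.056,0,0,-0.015,0,0.056,0,0,-0.04,0,0.056,0,0,-0.065,0,0.04,0,-0.02,-0.07,0,0.0,0,-0.03,-0.07,0,0.0,0,-0.03,-0.07,0,0.0,0,-0.03,-0.07,0])

```text
time: 20.98
position: [0.4747, 0.2877, 0.3125]
tool_rot: [0.691, 0.723, 0.0, 0.0]
ft_force: [0.5, 0.0, -0.9]
grip_width: 0.0241
```

```bash
python3 go.py .4744 .2875 .0755 1.616
python3 - <<'E'
from h import *
t=shot("top","top13");s=shot("scene","scene13")
crop("top13",50,130,180,250,6,"d21"); crop("scene13",280,110,390,210,7,"d22")
E
```

```text
t 20.98 grasp [0.4747 0.2877 0.1485] psi 1.6158 w 0.0241 F [ 0.5  0.  -0.9]
delta [-0.0002 -0.0003  0.073 ] turn -0.0002
```

View pics/d21.png

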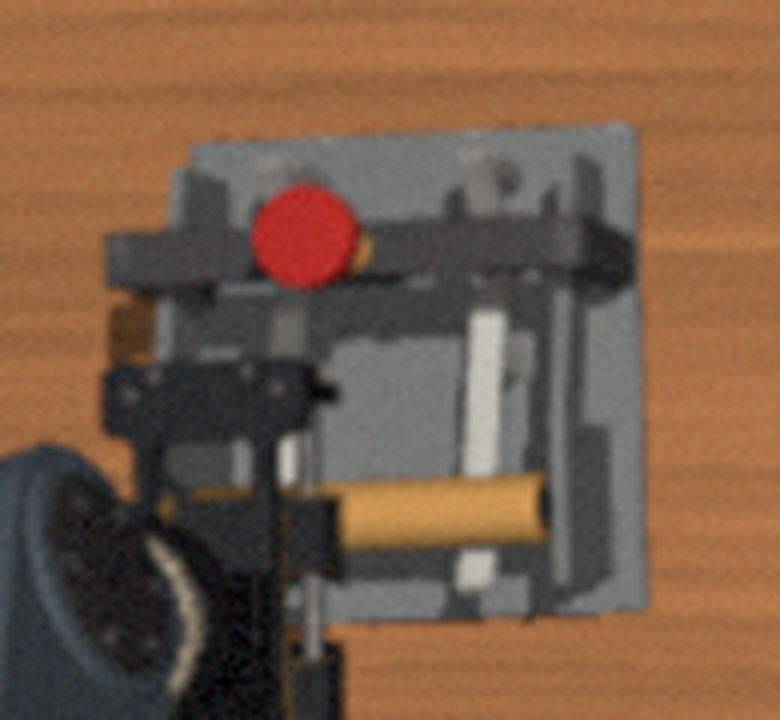

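View pics/d22.png

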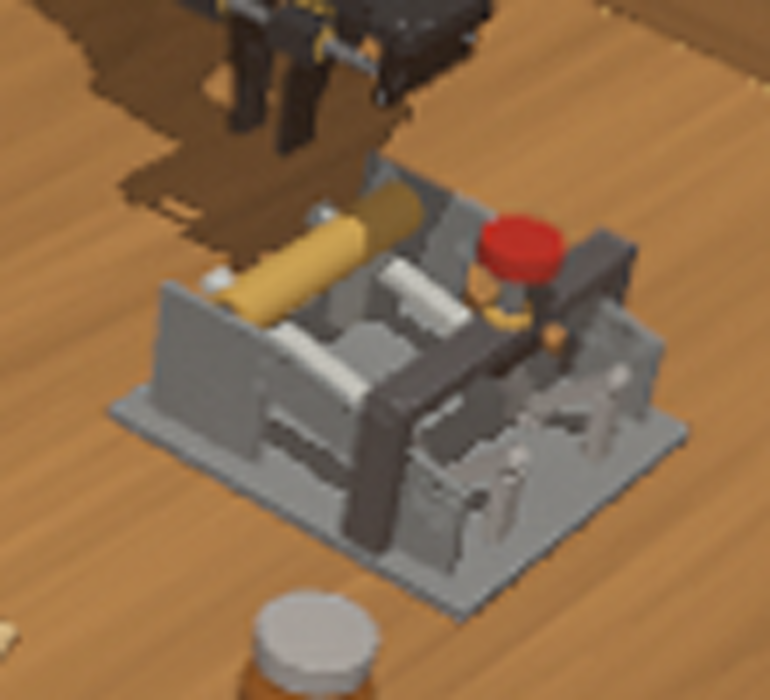

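The bar lies free and square in the dip, between both fences. I go down behind it with closed fingers.

Emit:
servo_tool(steps=[0.0,0,-0.003,0.02,0,0.0,0,-0.003,0.045,0,0.0,0,-0.003,0.062,0,0.0,0,-0.003,0.067,0,0.0,0,-0.003,0.067,0])

```text
time: 21.7
position: [0.4714, 0.2875, 0.2455]
tool_rot: [0.691, 0.723, -0.0, -0.0]
ft_force: [0.1, -0.2, -0.1]
grip_width: 0.0006
```

```bash
python3 go.py .4744 .2875 .082 1.616
python3 - <<'E'
from h import *
t=shot("top","top14");s=shot("scene","scene14")
crop("top14",50,130,180,250,6,"d23"); crop("scene14",280,110,390,210,7,"d24")
E
```

```text
t 21.7 grasp [0.4714 0.2875 0.0815] psi 1.6157 w 0.0006 F [ 0.1 -0.2 -0.1]
delta [-0.0001  0.0029 -0.0005] turn -0.0003
```

View pics/d23.png

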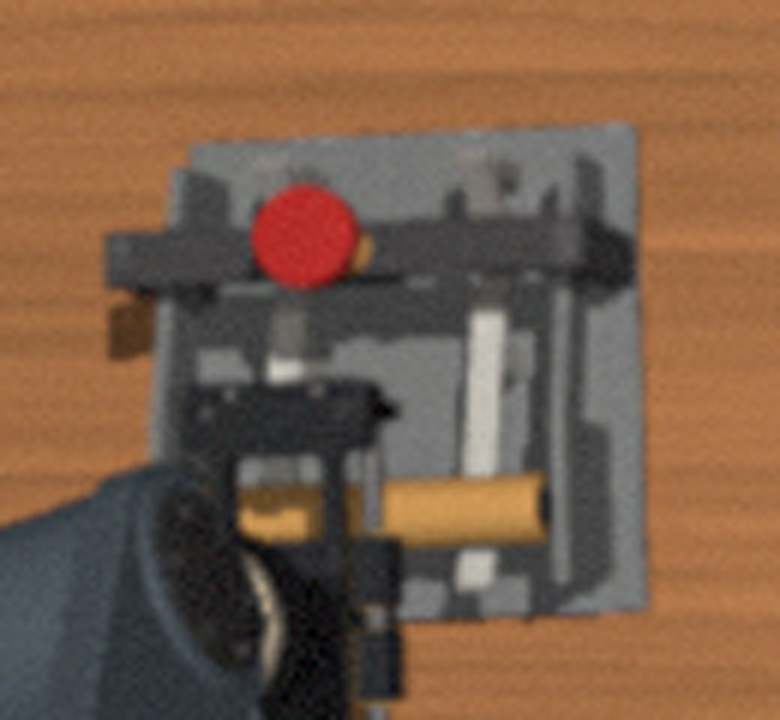

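View pics/d24.png

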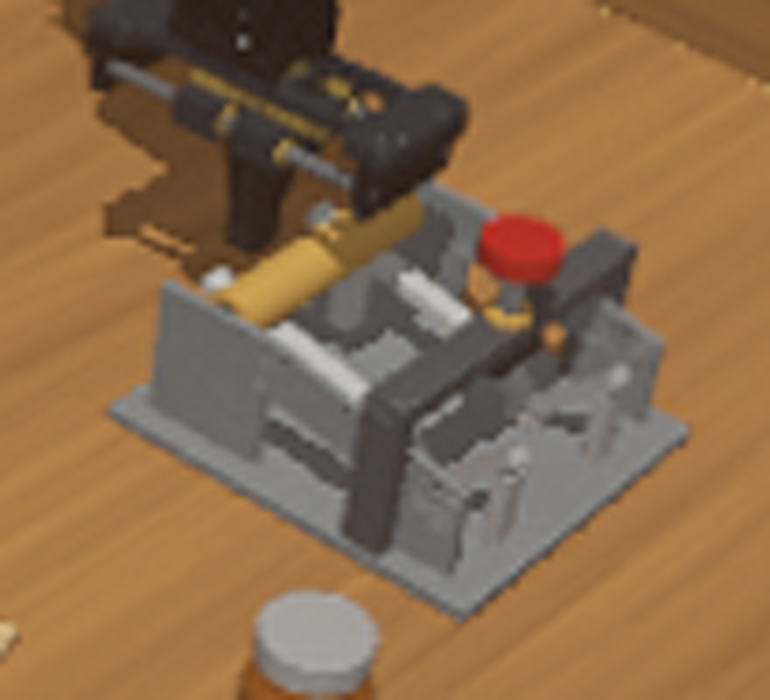

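Emit:
servo_tool(steps=[0.0,0,0.005,0,0,0.0,0,0.01,0,0,0.0,0,0.012,0,0,0.0,0,0.014,0,0,0.0,0,0.016,0,0,0.0,0,0.018,0,0,0.0,0,0.02,0,0])

```text
time: 22.68
position: [0.4911, 0.2884, 0.2456]
tool_rot: [0.691, 0.723, -0.0, -0.0]
ft_force: [-1.2, -0.1, 0.8]
grip_width: 0.0009
```

```bash
python3 go.py .4744 .2875 .082 1.616
python3 - <<'E'
from h import *
t=shot("top","top15")
crop("top15",50,130,180,250,6,"d25")
E
```

```text
t 22.68 grasp [0.4909 0.2884 0.0816] psi 1.6158 w 0.0009 F [-1.2 -0.1  0.8]
delta [-0.0001 -0.0167 -0.0004] turn -0.0002
```

View pics/d25.png

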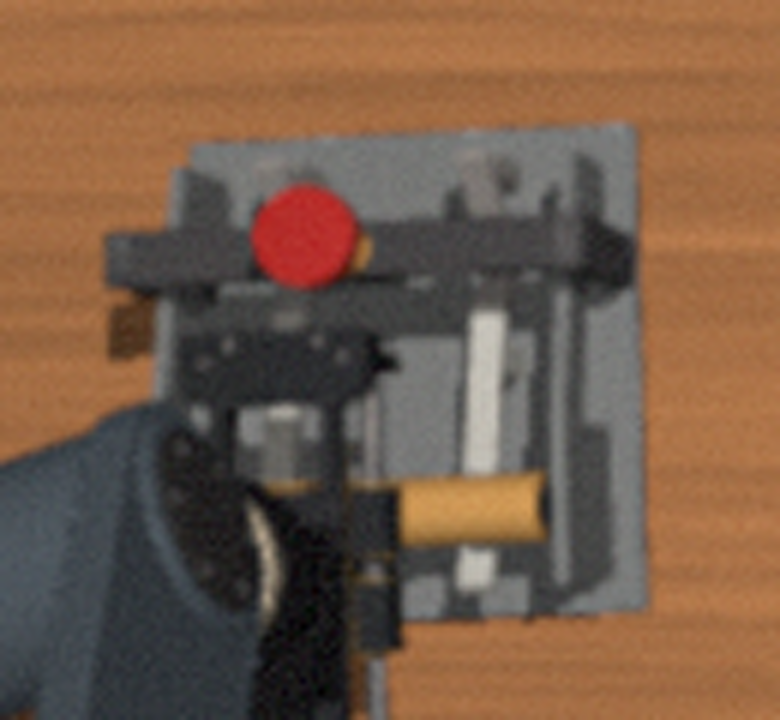

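Contact is just made, but pushing with closed fingers would bring the carrier too close to the knob. I'll back off and open to 60 mm so that the front finger leads and the body stays well behind.

Emit:
servo_tool(steps=[0.0,0,-0.01,0,0,0.0,0,-0.03,0,0,0.02,0,-0.042,0,0,0.06,0,-0.045,0,0,0.06,0,-0.045,0,0,0.06,0,-0.045,0,0,0.06,0,-0.04,0,0,0.06,0,-0.035,0,0])

```text
time: 23.72
position: [0.457, 0.2868, 0.2457]
tool_rot: [0.691, 0.723, 0.0, 0.0]
ft_force: [0.2, -0.2, -0.5]
grip_width: 0.0526
```

```bash
python3 go.py .4744 .2875 .082 1.616
python3 - <<'E'
from h import *
t=shot("top","top16")
crop("top16",50,130,180,250,6,"d26")
E
```

```text
t 23.73 grasp [0.4571 0.2869 0.0817] psi 1.6156 w 0.0526 F [ 0.2 -0.2 -0.5]
delta [-0.0001  0.0174 -0.0003] turn -0.0004
```

View pics/d26.png

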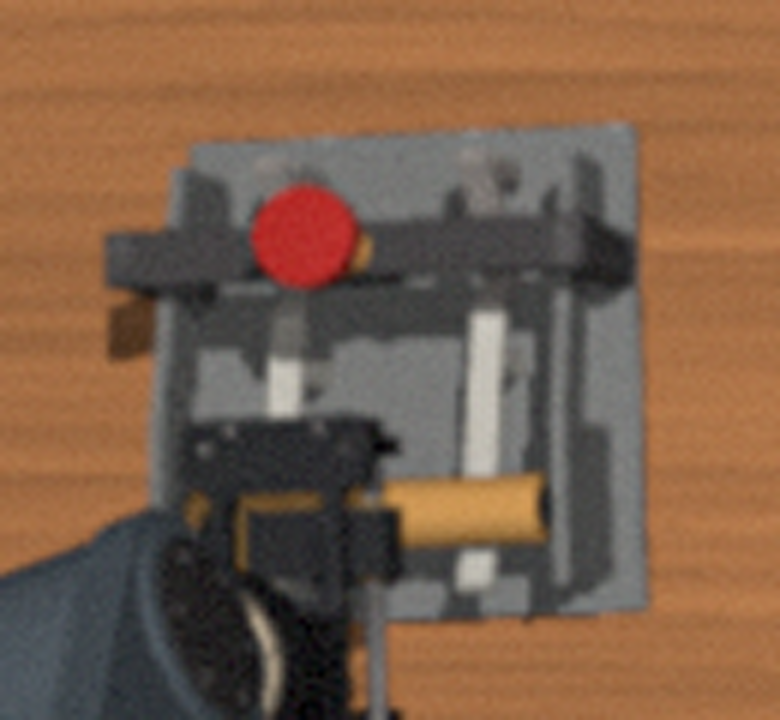

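Emit:
servo_tool(steps=[0.06,0,0,0,0,0.06,0,0,0,0,0.06,0,0.002,0,0,0.06,0,0.004,0,0,0.06,0,0.006,0,0,0.06,0,0.008,0,0,0.06,0,0.01,0,0,0.06,0,0.012,0,0,0.06,0,0.014,0,0,0.06,0,0.015,0,0], force=40)

```text
time: 25.02
position: [0.4714, 0.2875, 0.2456]
tool_rot: [0.691, 0.723, 0.0, 0.0]
ft_force: [-2.0, 0.3, 0.8]
grip_width: 0.0599
```

```bash
python3 go.py .4744 .2875 .082 1.616
python3 - <<'E'
from h import *
t=shot("top","top17")
crop("top17",50,130,180,250,6,"d27")
E
```

```text
t 25.02 grasp [0.4714 0.2875 0.0816] psi 1.6158 w 0.0599 F [-2.   0.3  0.8]
delta [-0.0001  0.003  -0.0004] turn -0.0002
```

View pics/d27.png

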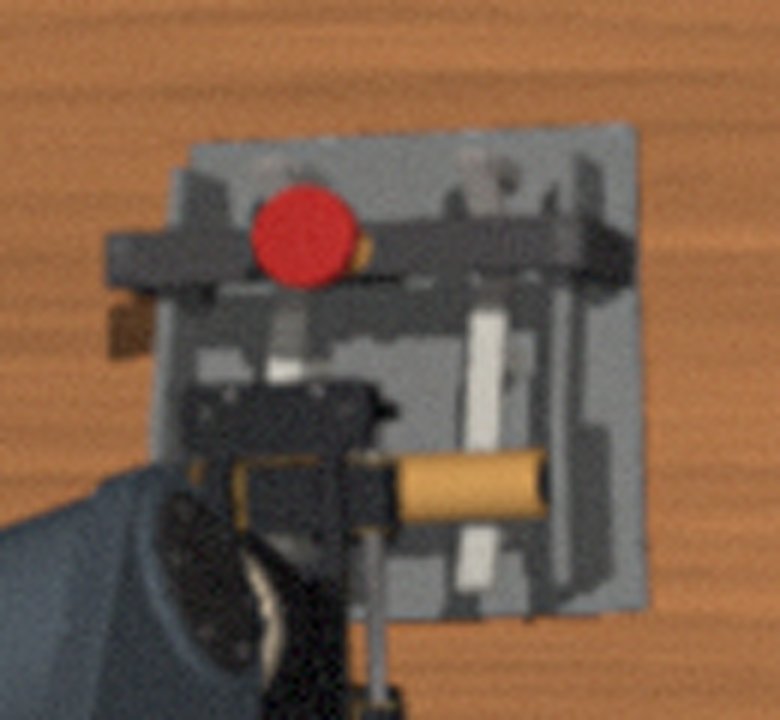

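The bar has moved about 11 mm and stays square. A slow push over the crest, then retreat.

Emit:
servo_tool(steps=[0.06,0,0.002,0,0,0.06,0,0.004,0,0,0.06,0,0.006,0,0,0.06,0,0.0075,0,0,0.06,0,0.009,0,0,0.06,0,0.0095,0,0,0.06,0,0.0,0,0])

```text
time: 25.95
position: [0.4715, 0.2875, 0.2457]
tool_rot: [0.691, 0.723, 0.001, 0.0]
ft_force: [-0.3, -0.4, 0.0]
grip_width: 0.0598
```

```bash
python3 go.py .4744 .2875 .082 1.616
python3 - <<'E'
from h import *
t=shot("top","top18");s=shot("scene","scene18")
crop("top18",50,130,180,250,6,"d28");crop("scene18",280,110,390,210,7,"d29")
E
```

```text
t 25.95 grasp [0.4717 0.2875 0.0817] psi 1.6153 w 0.0598 F [-0.3 -0.4  0. ]
delta [-0.0001  0.0029 -0.0003] turn -0.0007
```

View pics/d28.png

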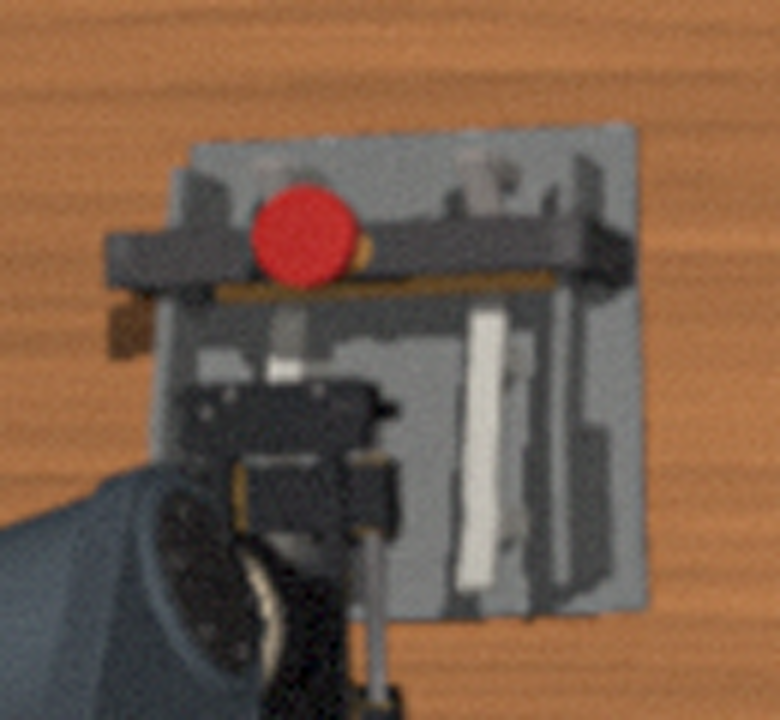

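View pics/d29.png

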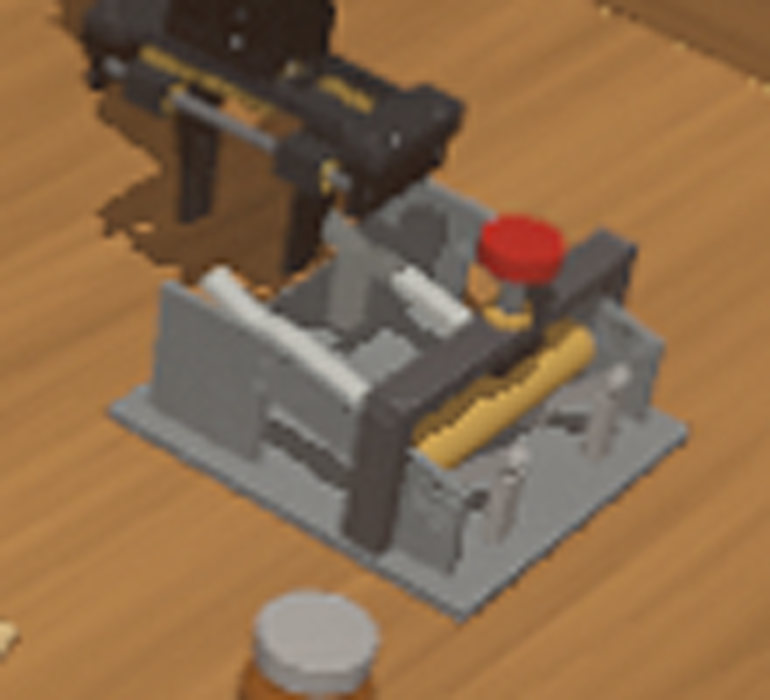

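The bar has rolled under the portal into the vee. I rise, close the fingers and go over the knob.

```bash
python3 go.py .4717 .2875 .19 1.616 .6268 .2932 .19 1.616
```

```text
t 26.05 grasp [0.4691 0.2872 0.0814] psi 1.6163 w 0.0599 F [ 0.2 -0.5  0.2]
delta [ 1.000e-04  2.100e-03 -1.086e-01] turn 0.0003
delta [-0.0013  0.1573 -0.1086] turn 0.0003
```

Emit:
servo_tool(steps=[0.06,0,-0.005,-0.03,0,0.03,0,-0.005,-0.08,0,0.0,0,0,-0.108,0,0.0,0,0.05,-0.108,0,0.0,0,0.1,-0.108,0,0.0,-0.001,0.14,-0.108,0,0.0,-0.001,0.155,-0.108,0,0.0,-0.001,0.155,-0.108,0,0.0,-0.001,0.155,-0.108,0])

```text
time: 27.18
position: [0.625, 0.2935, 0.3532]
tool_rot: [0.691, 0.723, -0.001, -0.001]
ft_force: [-1.1, -0.4, -0.4]
grip_width: 0.0005
```

```bash
python3 go.py .6268 .2932 .17 1.616;  python3 - <<'E'
from h import *
t=shot("top","top19");s=shot("scene","scene19")
crop("top19",50,130,180,250,6,"d30");crop("scene19",280,90,390,190,7,"d31")
E
```

```text
t 27.18 grasp [0.6246 0.2934 0.1892] psi 1.6161 w 0.0005 F [-1.1 -0.4 -0.4]
delta [-0.0004  0.0018  0.0192] turn 0.0001
```

View pics/d31.png

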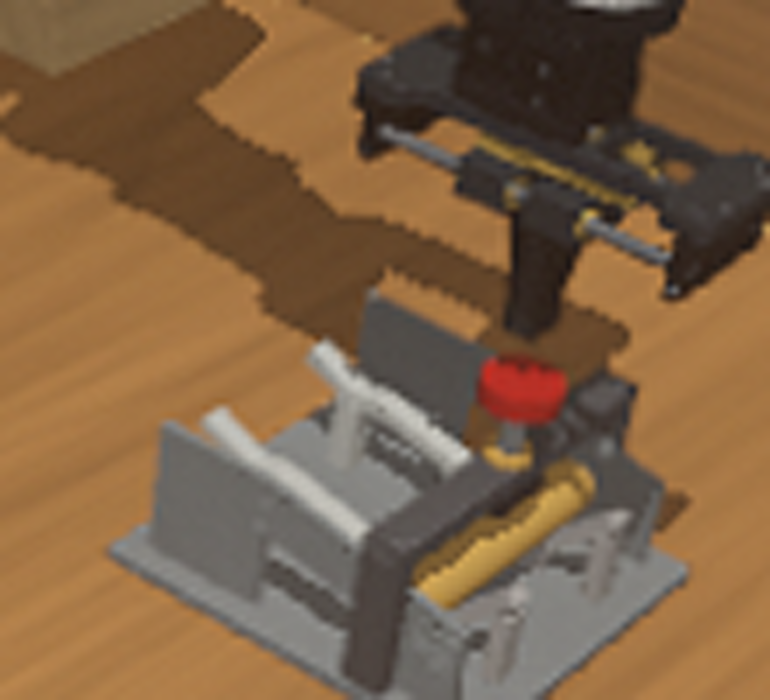

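Run:
```python
from h import *
s=load("scene19");f=np.array([.6272,.2938]);y=.045
W=lambda a,b,z:np.array([f[0]+a*np.cos(y)-b*np.sin(y),f[1]+a*np.sin(y)+b*np.cos(y),z])
print((proj(s,[W(0,-.075,.058),W(.0,.075,.058),W(.0,-.075,.043),W(.0,.075,.043)])-[280,90])*7)
```

```text
[[402.79561611 586.51897265]
 [572.18368444 461.55052185]
 [398.15678765 610.72490549]
 [566.80928779 485.09551317]]
```

Run:
```python
from h import *
s=load("scene19");f=np.array([.6272,.2938]);y=.045
W=lambda a,b,z:np.array([f[0]+a*np.cos(y)-b*np.sin(y),f[1]+a*np.sin(y)+b*np.cos(y),z])
im=cv2.resize(s["pixels"][130:190,325:385],None,fx=10,fy=10,interpolation=cv2.INTER_CUBIC)
th=np.linspace(0,2*np.pi,60)
for dy,col in((0,(0,255,0)),(.006,(255,0,255))):
  for e in(-.075,.075):
    p=((proj(s,[W(.015*np.cos(a),e+dy,.043+.015*np.sin(a)) for a in th])-[325,130]+.5)*10).astype(int)
    cv2.polylines(im,[p],True,col,1)
cv2.imwrite("pics/e1.png",im)
```

```text
(no output)
```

View pics/e1.png

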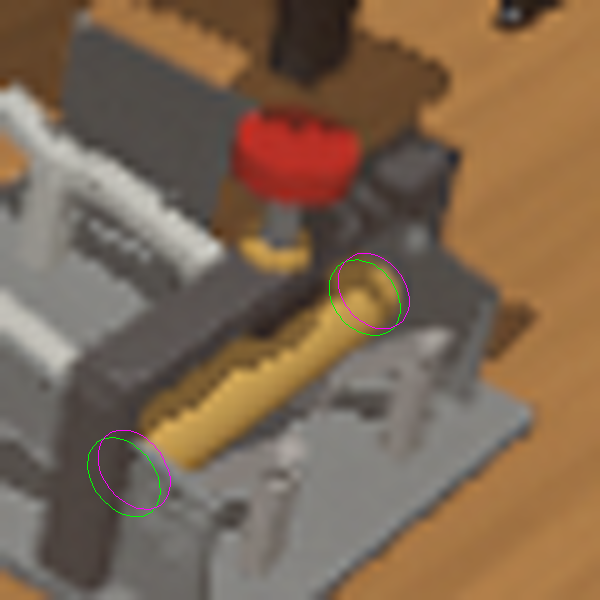

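The overlay shows the bar end matching the vee seat to within about 2 mm, lying square. Now I press the knob.

Emit:
servo_tool(steps=[0.0,0,0.0018,0.012,0,0.0,0,0.0018,0.02,0,0.0,0,0.0018,0.024,0,0.0,0,0.0018,0.028,0,0.0,0,0.0018,0.032,0,0.0,0,0.0018,0.036,0,0.0,0,0.0018,0.04,0,0.0,0,0.0018,0.042,0])

```text
time: 28.28
position: [0.6276, 0.2935, 0.3123]
tool_rot: [0.691, 0.723, -0.0, -0.0]
ft_force: [-2.5, -1.2, 5.5]
grip_width: 0.0004
```

```bash
python3 go.py .6268 .2932 .1442 1.616
```

```text
t 28.27 grasp [0.6276 0.2935 0.1483] psi 1.6158 w 0.0004 F [-2.5 -1.2  5.5]
delta [-0.0003 -0.0009  0.0041] turn -0.0002
```

Emit:
servo_tool(steps=[0.0,0,0,0.001,0,0.0,0,0,0.002,0,0.0,0,0,0.003,0,0.0,0,0,0.004,0,0.0,0,0,0.0045,0,0.0,0,0,0.0045,0])

```text
time: 29.02
position: [0.6277, 0.2935, 0.3087]
tool_rot: [0.691, 0.723, -0.0, -0.0]
ft_force: [-5.2, -0.6, 10.3]
grip_width: 0.0003
```

```bash
python3 go.py .6268 .2932 .1442 1.616
```

```text
t 29.02 grasp [0.6276 0.2935 0.1447] psi 1.6159 w 0.0003 F [-5.2 -0.6 10.3]
delta [-0.0003 -0.0009  0.0005] turn -0.0001
```

Emit:
servo_tool(steps=[0.0,0,0,0.001,0,0.0,0,0,0.002,0,0.0,0,0,0.003,0,0.0,0,0,0.003,0])

```text
time: 29.52
position: [0.6276, 0.2936, 0.3085]
tool_rot: [0.691, 0.723, 0.0, 0.0]
ft_force: [-9.8, -3.0, 22.4]
grip_width: 0.0003
```

```bash
python3 go.py .6268 .2932 .1442 1.616
```

```text
t 29.52 grasp [0.6277 0.2935 0.1445] psi 1.6162 w 0.0003 F [-9.8 -3.  22.4]
delta [-0.0003 -0.0008  0.0003] turn 0.0002
```

The knob stopped and the force rose to 22 N with almost no further travel, so the foot bears on the bar. I withdraw and check.

Emit:
servo_tool(steps=[0.0,0,0,-0.005,0,0.0,0,0,-0.03,0,0.0,0,-0.03,-0.07,0,0.0,0,-0.08,-0.09,0,0.0,0,-0.14,-0.09,0,0.0,0,-0.2,-0.1,0,0.0,0,-0.2,-0.1,0,0.0,0,-0.2,-0.1,0])

```text
time: 30.52
position: [0.4291, 0.2849, 0.4043]
tool_rot: [0.691, 0.723, 0.001, 0.001]
ft_force: [0.2, -0.1, 0.2]
grip_width: 0.0007
```

```bash
python3 go.py
python3 - <<'E'
from h import *
t=shot("top","top20");s=shot("scene","scene20");f=np.array([.6272,.2938]);y=.045
W=lambda a,b,z:np.array([f[0]+a*np.cos(y)-b*np.sin(y),f[1]+a*np.sin(y)+b*np.cos(y),z])
im=cv2.resize(s["pixels"][130:190,325:385],None,fx=10,fy=10,interpolation=cv2.INTER_CUBIC)
th=np.linspace(0,2*np.pi,60)
P=lambda r,q,z,col: cv2.polylines(im,[((proj(s,[W(*q(r,a),) for a in th])-[325,130]+.5)*10).astype(int)],True,col,1)
for z,col in((.126,(0,255,0)),(.128,(255,255,0)),(.122,(255,0,255))):
  P(.021,lambda r,a:(r*np.cos(a),r*np.sin(a),z),z,col)
for e in(-.075,.075): P(.015,lambda r,a:(r*np.cos(a),e,.043+r*np.sin(a)),0,(0,255,0))
cv2.imwrite("pics/e2.png",im)
E
```

```text
t 30.52 grasp [0.4296 0.2851 0.2403] psi 1.616 w 0.0007 F [ 0.2 -0.1  0.2]
```

View pics/e2.png

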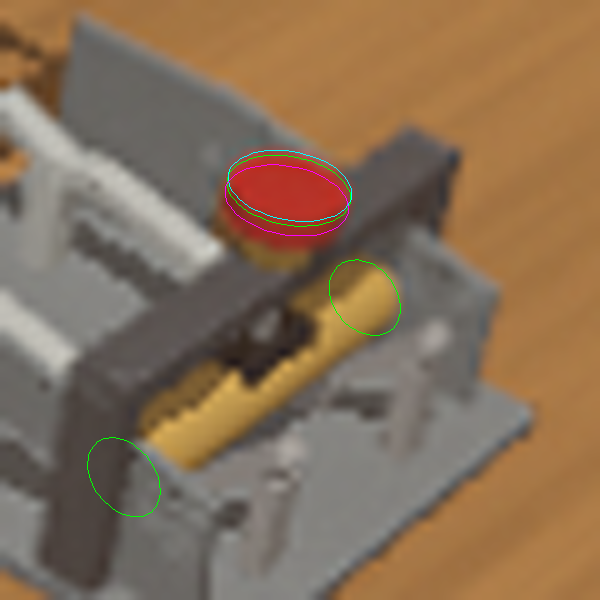

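View pics/scene20.png

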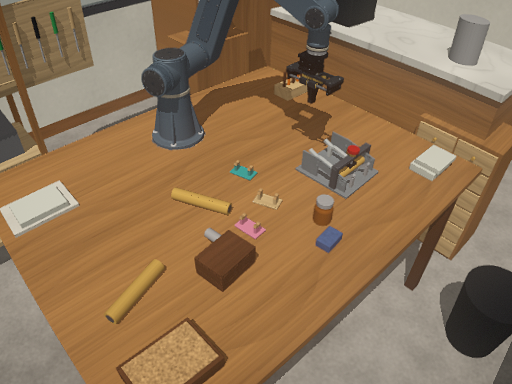

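The knob top is at about 126 mm, with the foot on the bar seated in the vee. The steel bar, jar and case look unmoved, and the arm is clear. I'll hand in.

```bash
python3 -c "
from rig import *
print(hand_in())"
```

```text
the job is handed in; nothing more can be done
None
```

The job is handed in at about 30.5 s of the 61 s allowed; the hand-in reported no verdict. I drew the brass bar out of the rack by its free end, laid it on the plain rest and let go. I then took it round the middle and freed it in the loading dip. Pushed over the crest with the front finger's back, it rolled into the vee by itself, and only then did I press the clamp knob.

**Last checks:**
- **Bar in the vee:** the final picture shows it square, with its far end within about 2 mm of the predicted seat. The near end is hidden behind the portal pillar.
- **Clamp:** the knob went down about 21.5 mm from fully up. The force then rose to 22 N with almost no further travel, so the foot bears on the bar. The knob top shows at about 126 mm.
- **Other objects:** the steel bar, jar and blue case look unmoved, by eye only. The arm is clear of everything.

**What disagreed or went differently:**
- **Camera fits:** the two camera views differed by about 1–5 degrees in object heading. On the dip's back slope the bar touched about 1.5 mm lower than the fixture fit predicted. Both were small enough to feel out by contact.
- **Nudge:** my first push, with closed fingers, only just touched the bar. I backed off because the gripper would have passed too close to the knob, and repeated it with the fingers open 60 mm.

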